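# Put the resistivity samples and probe paddles away in their case

### The arm

A 6-joint arm with a two-finger parallel gripper is mounted at the origin on the work surface. World frame = base frame: x ahead of the robot, y to its left, z up, the work surface at z = 0. Lengths are in mm, angles in rad, forces in N, time in s.
With the tool pointing down it reaches from about 275 to 875 mm from the base axis. Payload 12.5 kg.
Tool frame: the origin (TCP) lies at the very end of the fingers, on their centre line; the grasp point (between the pads) lies 19 mm behind it; z points along the fingers, y is the line along which they close (so a half turn about z gives the same grasp; the last joint's range is limited). The gripper opens to 85 mm and grips with 20 to 120 N. Pads are 22 mm wide; open, the fingers measure 114 mm over their backs; the gripper's body (76 mm by 85 mm) begins 54 mm behind the grasp point. The pads swing forward as they close: fully open they stand 13 mm farther back than shut.
Start: joints at [1.164, 0.351, 1.652, -0, 1.139, -0.085], TCP at [173.919, 521.763, 231.29] pointing down, gripper open.
Joint ranges: [-2.75, 2.75], [-0.79, 2.1], [0.01, 2.65], [-1.57, 4.71], [0.07, 3.14], [-2.87, 2.87]. Speed limits (rad/s): [2.22, 2.22, 2.79, 3.14, 3.14, 3.14].

### API

Orientations are given as a unit quaternion [x, y, z, w].
In Python, from plant import env, cams gives the robot as it stands.
- The arm moves only by the tool servo_tool, never from a script. Its argument "moves" is one flat list of numbers, 7 for each row, row after row: the shift along the tool's x, y, z in mm, then the turn, a rotation vector about the tool's x, y, z in degrees, then the gripper command: -1 is fully open, 1 is shut, values between are in proportion. In form: [dx, dy, dz, wx, wy, wz, gripper, dx, dy, dz, wx, wy, wz, gripper, ...]. A call has exactly 8 rows; each row shifts and turns the commanded pose from where the row before left it, along the tool's axes as they then stand; what a row does not reach is not made up. A row lasts 1/8 s, in which the tool goes at most 62.5 mm and 10.7 degrees, less where a joint would pass 70% of its speed; a pose out of reach is approached as far as the arm can. A call with a gripper value outside its range is refused whole. The fingers move at their own pace and stop on an object; "squeeze" is the grip in N (left out, the last holds). Time passes only in rows, so rows that do not move let the fingers close, or fill a call up. It gives the time, the measured TCP pose, the force, the opening and the grip force at its end, in the units of the state.
- env.get_state(): the state, without advancing time (a new reading comes with each control period).
- cams.get_image(name): name is "scene" or "top"; returns the picture (400x640x3 uint8, red, green, blue); there is no depth.
- cams.calibration(name): a dict with "intrinsics" (3x3 intrinsics, pixels), "extrinsics" (4x4, takes a point from camera to world coordinates). Camera axes: x right, y down, z forward; pixel columns grow to the right and rows downward; lengths in mm; the calibration is good to about 2 mm. A picture is of the moment at which its call begins. calibration takes no time and is no camera call.
- env.finish_job(): hands the job in; it is judged then, once.
The state is a dict: "clock": time; "joints": joint angles; "joint_velocities": joint speeds; "joint_torque": joint torques, N m; "position": TCP position; "tool_rot": TCP orientation; "force": force on the tool from outside, world axes, zero at the start; "torque": the same for the moment, N m; "width": opening from 0.0 (shut) to 1.0 (fully open); "grip_force": force on a finger pad.
Only numpy, scipy, OpenCV 4.12 (cv2) and the standard library are available. Lean on these libraries where they do the work, as an engineer would, in place of code of your own. Each camera call takes 0.05 s, during which the arm holds its last target. There are 200 camera calls.

### The job

Swing the case's lid up and over until it stands open by itself, then lay every graphite sample bar flat in a straight compartment of its own and every probe paddle flat in a paddle-shaped compartment of its own, its head towards the hinge. When all are in, lower the lid by hand until it is fully shut, without letting it slam, and leave the other things on the bench where they are.

Things in the scene. Friction and masses are not known exactly. Their poses are not given: they have to be found in the camera images.
- bar1_mid (a point): Centre of a plain dark-grey graphite sample bar, 124 x 32 x 22 mm (x long, y wide, z thick), 0.16 kg, the same either way round; lies on the bench on its broad side (centre 11 mm up).
- bar2_mid (a point): Centre of a plain dark-grey graphite sample bar, 124 x 32 x 22 mm (x long, y wide, z thick), 0.16 kg, the same either way round; lies on the bench on its broad side (centre 11 mm up).
- bar3_mid (a point): Centre of a plain dark-grey graphite sample bar, 124 x 32 x 22 mm (x long, y wide, z thick), 0.16 kg, the same either way round; lies on the bench on its broad side (centre 11 mm up).
- paddle1_mid (a point): Centre of a flat probe paddle, 124 mm long along its x, 22 mm thick, 0.15 kg: an aluminium handle 24 mm wide from x = -62 to +20 mm, then a red-brown laminate head 42 mm wide from x = +20 to +62 mm with four brass contacts on its top. Balance point within 10 mm of this centre. Lies on the bench top side up (centre 11 mm up).
- paddle2_mid (a point): Centre of a flat probe paddle, 124 mm long along its x, 22 mm thick, 0.15 kg: an aluminium handle 24 mm wide from x = -62 to +20 mm, then a red-brown laminate head 42 mm wide from x = +20 to +62 mm with four brass contacts on its top. Balance point within 10 mm of this centre. Lies on the bench top side up (centre 11 mm up).
- case: Storage case, grey, fixed to the bench, origin under the middle of its base, x towards the hinge at the back, y along its width. Its base is 160 (x) x 296 (y) x 30 mm high with five compartments side by side, 8 mm deep and 134 mm long along x (their floor 22 mm above the bench), so a part laid in one stands 14 mm proud of the base and can be held by its upper half.
- slot1 (a point): Middle of the floor of a straight compartment (at case y = -116 mm), 134 x 40 mm, for one sample bar lying along its x; x points to the hinge.
- slot3 (a point): Middle of the floor of a straight compartment (the middle one, at case y = 0), 134 x 40 mm, for one sample bar lying along its x; x points to the hinge.
- slot5 (a point): Middle of the floor of a straight compartment (at case y = +116 mm), 134 x 40 mm, for one sample bar lying along its x; x points to the hinge.
- slot2 (a point): Point on the floor of a paddle-shaped compartment (at case y = -58 mm), where the centre of a paddle belongs: 32 mm wide for the handle from x = -67 to +14 mm and 50 mm wide for the head from there to x = +67 mm; x points to the hinge, so a paddle's head lies at the hinge end.
- slot4 (a point): Point on the floor of a paddle-shaped compartment (at case y = +58 mm), where the centre of a paddle belongs: 32 mm wide for the handle from x = -67 to +14 mm and 50 mm wide for the head from there to x = +67 mm; x points to the hinge, so a paddle's head lies at the hinge end.
- lid (a joint): Angle of the case's hinged lid, rad: 0 shut, 1.75 fully open against its stop, a little beyond upright, where it stands by its own weight; let go below about 1.4 it falls shut. Open, it stands to 240 mm above the bench (with its pull), rising from the hinge line and leaning away from the compartments. A hollow cover 160 x 296 mm and 22 mm deep, 0.35 kg, hardly any friction.
- lid_hinge (a point): Middle of the lid's hinge line (along the case's y), at the back of the case, 34 mm above the bench; does not move.
- lid_pull (a point): Middle of the crossbar of the steel pull loop on the lid's front edge: a round bar 10 mm thick, 84 mm long, along the case's y, 40 mm out from the lid's edge with 35 mm free between (room for a finger). With the lid shut it lies 200 mm in front of the hinge line and 10 mm above it; it turns with the lid, and turns freely between the fingers when pinched across from above, so the hand can stay upright throughout.
- bottle: Bystander: closed water bottle, 64 mm across, 200 mm tall, origin under its base.
- eraser: Bystander: white eraser, 60 x 26 x 14 mm, origin under its centre.
- driver: Bystander: screwdriver lying on the bench, origin under its centre.
Not all that is in view belongs to the job. What is shaped like the part that bears bar3_mid but orange or turquoise is not meant.

How it is judged:
By the outcome, as a careful person would: the job done as asked, in the order asked, and still so for the second after the job is handed in, with the robot touching nothing.
Of bar1, bar2, bar3, paddle1, paddle2 only 4 to 5 are there at a start; the rules pass over those that are not, and their reading is None.
At some moment in a run one of bar1, bar2, bar3, paddle1, paddle2 may be knocked a few centimetres aside while the robot is not near it.
It also fails if it takes over 210 s, if anything falls off the work surface, if the arm or the gripper's body presses on something with over 40 N, if the wrist force passes 120 N, or if a joint passes its speed limit or range.

## Working session

There is one attempt and no reset: what is moved stays moved. The work goes in short steps, Python scripts to look and compute and a tool call to move; the robot and the scene stay as the last step left them, time stands still between calls to the robot, and variables do not carry over. Pictures are saved under pics/ and viewed, at most 14 in all, crops included, and the job is handed in when it is done.

Besides the shell and the picture viewer there is one more tool, called as a command line: name --argument value ..., lists and objects as JSON in quotes. servo_tool: Moves the arm, as the interface text tells. Its arguments: {"type":"object","properties":{"moves":{"type":"array","items":{"type":"number"}},"squeeze":{"type":"number"}},"required":["moves"]}

```bash
mkdir -p pics; ls; python3 - <<'E'
from plant import env,cams
import cv2
for n in("top","scene"):
    cv2.imwrite(f"pics/{n}0.png",cams.get_image(n)[:,:,::-1]); c=cams.calibration(n); print(n,c["intrinsics"],c["extrinsics"])
print(env.get_state())
E
```

```text
pics
top [[484.57779606   0.         315.88176664]
 [  0.         484.57779606 198.7991398 ]
 [  0.           0.           1.        ]] [[ 8.85957225e-03 -9.94508028e-01  1.04284656e-01  3.73282555e+02]
 [-9.99839554e-01 -7.18652309e-03  1.64079350e-02  8.90536909e+00]
 [-1.55683790e-02 -1.04413292e-01 -9.94412133e-01  1.38457860e+03]
 [ 0.00000000e+00  0.00000000e+00  0.00000000e+00  1.00000000e+00]]
scene [[427.45654032   0.         321.31660091]
 [  0.         427.45654032 200.84592436]
 [  0.           0.           1.        ]] [[ 7.31457121e-01  4.35002074e-01 -5.25113011e-01  1.28091475e+03]
 [ 6.81513527e-01 -4.91867655e-01  5.41853784e-01 -7.85014241e+02]
 [-2.25785856e-02 -7.54214429e-01 -6.56239897e-01  1.01222905e+03]
 [ 0.00000000e+00  0.00000000e+00  0.00000000e+00  1.00000000e+00]]
{'clock': 0.1, 'joints': array([ 1.16444076e+00,  3.51169946e-01,  1.65233178e+00, -3.88663055e-05,
        1.13909442e+00, -8.45975497e-02]), 'joint_velocities': array([-0.00112858, -0.00124992, -0.0006319 , -0.00078258, -0.00024205,
        0.00183952]), 'joint_torque': array([ 9.46750479e-04, -5.06834471e+01, -2.91878575e+01, -1.31602919e-04,
        2.53909348e-03, -9.71310840e-06]), 'position': array([173.80005832, 521.51869062, 230.82981326]), 'tool_rot': array([ 1.60177872e-01,  9.87088039e-01, -4.90992299e-04, -1.04816321e-04]), 'force': array([-0.204577  ,  0.69749193, -0.04685482]), 'torque': array([0.01099983, 0.0138564 , 0.00538065]), 'grip_force': 0.0, 'width': 1.0015794641610891}
```

View pics/top0.png

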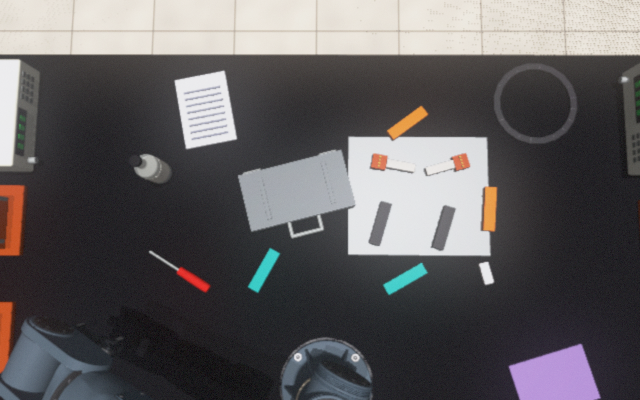

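View pics/scene0.png

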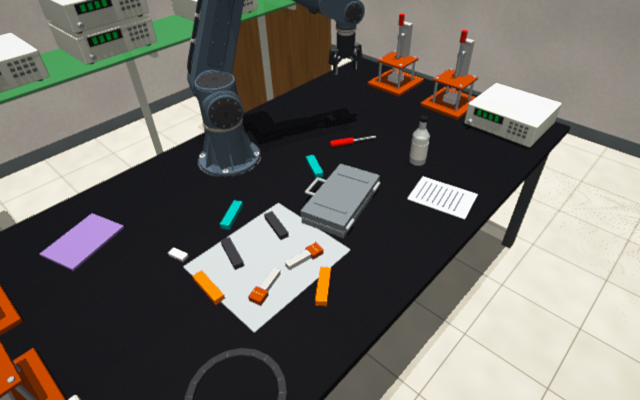

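The top view shows two dark-grey bars at (380,223) and (443,228) and two paddles at (393,163) and (447,164). The orange bars at (407,122) and (489,209) and the turquoise ones at (264,270) and (405,278) are decoys. I'll confirm this in an enlarged, brightened crop, which would also show a dark bar lying on the black bench.

```bash
cat > h.py <<'E'
from plant import env,cams
import cv2,numpy as np
def cal(n):
    c=cams.calibration(n); return np.array(c["intrinsics"]),np.array(c["extrinsics"])
def grab(n="top",name=None):
    im=cams.get_image(n)[:,:,::-1].copy()
    if name: cv2.imwrite(f"pics/{name}.png",im)
    return im
def p2w(uv,z,n="top"):
    K,E=cal(n); uv=np.atleast_2d(uv).astype(float)
    d=(E[:3,:3]@np.linalg.inv(K)@np.c_[uv,np.ones(len(uv))].T).T
    return E[:3,3]+d*((z-E[2,3])/d[:,2])[:,None]
def w2p(P,n="top"):
    K,E=cal(n); P=np.atleast_2d(P)
    q=(K@(E[:3,:3].T@(P-E[:3,3]).T)).T
    return q[:,:2]/q[:,2:]
def rects(mask,z,n="top",amin=120):
    out=[]
    cs,_=cv2.findContours(mask.astype(np.uint8),cv2.RETR_EXTERNAL,cv2.CHAIN_APPROX_NONE)
    for c in cs:
        if cv2.contourArea(c)<amin: continue
        w=p2w(c[:,0,:],z,n)[:,:2].astype(np.float32)
        r=cv2.minAreaRect(w); m=c[:,0,:].mean(0)
        b=cv2.boxPoints(r); e=[b[1]-b[0],b[2]-b[1]]; e.sort(key=np.linalg.norm)
        out.append((m.round(),np.round(r[0],1),round(float(np.linalg.norm(e[1]))),round(float(np.linalg.norm(e[0]))),round(float(np.degrees(np.arctan2(e[1][1],e[1][0])))%180,1)))
    return out
E
python3 - <<'E'
from h import *
im=cv2.imread("pics/top0.png")
hsv=cv2.cvtColor(im,cv2.COLOR_BGR2HSV)
g=im.max(2)
roi=np.zeros_like(g,bool); roi[142:250,352:485]=1
for r in rects(roi&(g<120)&(hsv[...,1]<60),22): print("bar",r)
head=roi&(hsv[...,1]>120)
for r in rects(head,22,amin=40): print("head",r)
x=cv2.convertScaleAbs(im,alpha=3,beta=10)[130:300,230:500]
cv2.imwrite("pics/c1.png",cv2.resize(x,None,fx=2.9,fy=2.9,interpolation=cv2.INTER_CUBIC))
cv2.imwrite("pics/c2.png",cv2.resize(im[140:260,235:495],None,fx=3,fy=3,interpolation=cv2.INTER_CUBIC))
full=np.clip(im.astype(float)*6,0,255).astype(np.uint8); cv2.imwrite("pics/full.png",full)
print(g[230,380],im[230:231,372:392].max(2), im[163,400:420].tolist(),im[150,420])
E
```

```text
bar (array([377., 229.]), array([ 428.1, -141.1]), 77, 28, 163.9)
bar (array([443., 227.]), array([ 437.8, -323.5]), 121, 32, 163.1)
head (array([461., 162.]), array([ 625.7, -378.4]), 38, 38, 14.5)
head (array([379., 161.]), array([ 624.6, -146.5]), 39, 39, 78.9)
119 [[130 112 118 118 121 119 120 120 119 117 116 131 196 228 232 232 233 232
  232 232]] [[229, 231, 234], [228, 231, 233], [229, 231, 233], [229, 231, 234], [230, 232, 235], [230, 232, 234], [227, 230, 232], [227, 229, 230], [227, 228, 230], [227, 228, 229], [228, 229, 230], [228, 229, 230], [224, 223, 225], [220, 219, 220], [221, 220, 219], [226, 225, 224], [230, 228, 227], [229, 227, 226], [231, 228, 227], [230, 228, 226]] [227 226 223]
```

View pics/c2.png

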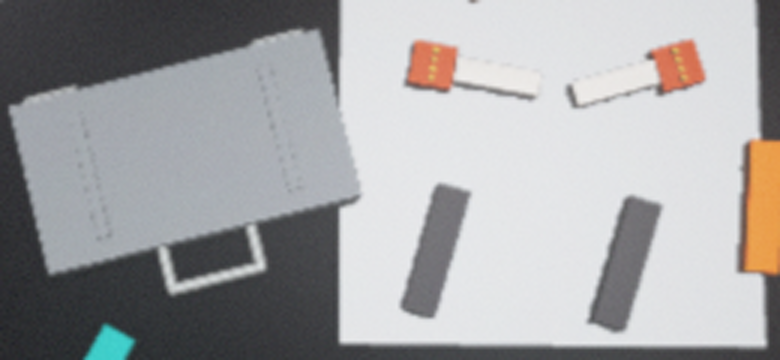

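View pics/full.png

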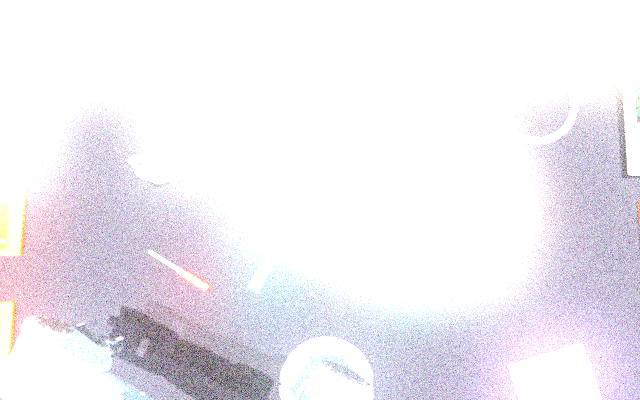

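```bash
cat >> h.py <<'E'
from scipy.optimize import minimize
def box(x0,x1,y0,y1,z0,z1): return np.array([(x,y,z) for x in(x0,x1) for y in(y0,y1) for z in(z0,z1)],float)
BAR=[box(-62,62,-16,16,0,22)]; HEAD=[box(20,62,-21,21,0,22)]; PAD=[box(-62,20,-12,12,0,22),HEAD[0]]
LID=[box(-80,80,-148,148,0,56)]
S=4
def sil(boxes,p,shape,n):
    m=np.zeros((shape[0]*S,shape[1]*S),np.uint8); c,s=np.cos(p[2]),np.sin(p[2])
    for b in boxes:
        w=np.c_[b[:,0]*c-b[:,1]*s+p[0],b[:,0]*s+b[:,1]*c+p[1],b[:,2]+(p[3] if len(p)>3 else 0)]
        h=cv2.convexHull(((w2p(w,n)+.5)*S*16).astype(np.int32).reshape(-1,1,2)); cv2.fillConvexPoly(m,h,1,shift=4)
    return cv2.resize(m.astype(np.float32),shape[::-1],interpolation=cv2.INTER_AREA)
def fit(boxes,p0,mask,n="top",z=0):
    """pose (x,y,yaw) whose silhouette best matches the mask"""
    mask=mask.astype(np.float32)
    f=lambda q:np.abs(sil(boxes,(q[0],q[1],q[2]/100,z),mask.shape,n)-mask).sum()
    s0=np.array([p0[0],p0[1],p0[2]*100])
    r=minimize(f,s0,method="Nelder-Mead",options=dict(initial_simplex=s0+np.array([[-4,-4,-6],[8,-2,3],[-2,8,3],[3,3,-10]]),xatol=.05,fatol=.2))
    return np.round(r.x[:2],1),round(float(np.degrees(r.x[2]/100)),2),round(float(r.fun/mask.sum()),3)
E
python3 - <<'E'
from h import *
im=cv2.imread("pics/top0.png"); hsv=cv2.cvtColor(im,cv2.COLOR_BGR2HSV); g=im.max(2)
R=np.radians
def roi(a,b,c,d): m=np.zeros_like(g,bool); m[a:b,c:d]=1; return m
print("bar1",fit(BAR,(435,-138,R(-16)),roi(192,255,360,405)&(g<172)))
print("bar2",fit(BAR,(438,-323,R(-16)),roi(192,255,425,465)&(g<172)))
print("pd1h",fit(HEAD,(617,-187,R(79)),roi(145,180,362,390)&(hsv[...,1]>70)))
print("pd2h",fit(HEAD,(615,-338,R(-75)),roi(145,180,447,476)&(hsv[...,1]>70)))
lid=roi(140,240,230,356)&(g>95)&(hsv[...,1]<90)&(g<205)
lid=cv2.morphologyEx(lid.astype(np.uint8),cv2.MORPH_OPEN,np.ones((9,9)))
print(rects(lid>0,53)); lb=[box(-80,80,-148,148,30,54)]
print("lid",fit(lb,(520,110,R(14)),lid))
pull=p2w([[291.5,236.5],[324.5,228.5]],44); print("pull ends",pull.round(1),pull.mean(0).round(1))
E
```

```text
bar1 (array([ 449.1, -149. ]), -16.4, 0.063)
bar2 (array([ 438.6, -326.7]), -17.59, 0.064)
pd1h (array([ 618.8, -187.2]), 79.97, 0.161)
pd2h (array([ 616.8, -338.8]), -75.57, 0.253)
[(array([297., 190.]), array([539.3,  85. ]), 302, 170, 104.1)]
lid (array([538.5,  86.3]), 14.35, 0.026)
pull ends [[408.7  97.4  44. ]
 [431.5   6.5  44. ]] [420.1  52.   44. ]
```

```bash
cat >> h.py <<'E'
from scipy.spatial.transform import Rotation as Ro
C0=np.array([538.5,86.3]); CY=np.radians(14.35)
def case(x,y): return C0+np.array([x*np.cos(CY)-y*np.sin(CY),x*np.sin(CY)+y*np.cos(CY)])
def Rt(a):
    a=np.radians(a); return np.array([[-np.sin(a),np.cos(a),0],[np.cos(a),np.sin(a),0],[0,0,-1.]])
def plan(*wps,start=None):
    """wps: ((x,y,z), yaw of tool y in deg, rows, grip)"""
    s=env.get_state(); p=np.array(s["position"]); R=Ro.from_quat(s["tool_rot"]).as_matrix(); out=[]
    a0=np.degrees(np.arctan2(R[1,1],R[0,1])); print("now",p.round(1),"yaw",a0.round(1),"w",round(s["width"]*85,1),"t",s["clock"])
    for xyz,a,n,g in wps:
        Rg=Rt(a)
        for k in range(n):
            d=np.round(R.T@(np.array(xyz)-p)/(n-k),0 if n-k>1 else 1); w=np.round(np.degrees(Ro.from_matrix(R.T@Rg).as_rotvec())/(n-k),1)
            out.append([*d,*w,g]); p=p+R@d; R=R@Ro.from_rotvec(np.radians(w)).as_matrix()
            if np.linalg.norm(d)>62 or np.linalg.norm(w)>10.7: print("TOO FAST",d,w)
    for i in range(0,len(out),8): print([float(v) if v%1 else int(v) for r in out[i:i+8] for v in r])
E
python3 - <<'E'
from h import *
q=case(-120,-2); print(q)
plan(((*q,130),14.35,12,0.15),((*q,130),14.35,4,0.15))
E
```

```text
[422.73971127  54.62105505]
now [173.8 521.5 230.8] yaw 71.6 w 85.1 t 0.1
[-32, -30, 8, 0, 0, 4.8, 0.15, -34, -28, 8, 0, 0, 4.8, 0.15, -37, -25, 9, 0, 0, 4.8, 0.15, -39, -21, 8, 0, 0, 4.8, 0.15, -40, -18, 9, 0, 0, 4.8, 0.15, -42, -15, 8, 0, 0, 4.7, 0.15, -42, -11, 9, 0, 0, 4.8, 0.15, -43, -8, 8, 0, 0, 4.7, 0.15]
[-44, -4, 9, 0, 0, 4.8, 0.15, -44, 0, 8, 0, 0, 4.7, 0.15, -44, 3, 9, 0, 0, 4.8, 0.15, -43.8, 7, 8.2, 0, 0, 4.7, 0.15, 0, 0, 0, 0, 0, 0, 0.15, 0, 0, 0, 0, 0, 0, 0.15, 0, 0, 0, 0, 0, 0, 0.15, 0, 0, 0, 0, 0, 0, 0.15]
```

servo_tool --moves '[-32, -30, 8, 0, 0, 4.8, 0.15, -34, -28, 8, 0, 0, 4.8, 0.15, -37, -25, 9, 0, 0, 4.8, 0.15, -39, -21, 8, 0, 0, 4.8, 0.15, -40, -18, 9, 0, 0, 4.8, 0.15, -42, -15, 8, 0, 0, 4.7, 0.15, -42, -11, 9, 0, 0, 4.8, 0.15, -43, -8, 8, 0, 0, 4.7, 0.15]' --squeeze 30

```text
clock: 1.1
position: [339.9, 209.3, 164.0]
tool_rot: [0.476, 0.88, -0.0, -0.0]
force: [1.7, 0.3, -0.6]
width: 0.424
grip_force: 0.0
```

servo_tool --moves '[-44, -4, 9, 0, 0, 4.8, 0.15, -44, 0, 8, 0, 0, 4.7, 0.15, -44, 3, 9, 0, 0, 4.8, 0.15, -43.8, 7, 8.2, 0, 0, 4.7, 0.15, 0, 0, 0, 0, 0, 0, 0.15, 0, 0, 0, 0, 0, 0, 0.15, 0, 0, 0, 0, 0, 0, 0.15, 0, 0, 0, 0, 0, 0, 0.15]'

```text
clock: 2.1
position: [422.7, 55.6, 130.3]
tool_rot: [0.613, 0.79, 0.0, 0.0]
force: [-0.9, -1.0, -0.5]
width: 0.427
grip_force: 0.0
```

```bash
python3 - <<'E'
from h import *
grab("scene","s1"); im=cv2.imread("pics/s1.png")
for x in (case(-120,0),case(-120,42),case(-120,-42)): print(w2p([*x,44],"scene"))
cv2.imwrite("pics/s1c.png",cv2.resize(im[110:260,230:400],None,fx=4,fy=4,interpolation=cv2.INTER_CUBIC))
print(env.get_state()["width"]*85,env.get_state()["joints"])
q=case(-120,-2); plan(((*q,26),14.35,6,.15),((*q,26),14.35,2,.15))
E
```

```text
[[312.26019856 184.988836  ]]
[[317.89658622 178.58402113]]
[[306.41905668 191.62631991]]
36.14722028787803 [ 2.11834518e-02  2.81084437e-01  2.05185186e+00  1.11246221e-05
  8.08419790e-01 -2.30772727e-01]
now [422.7  55.5 130.2] yaw 14.4 w 36.1 t 2.15
[0, 0, 17, 0, 0, 0, 0.15, 0, 0, 17, 0, 0, 0, 0.15, 0, 0, 18, 0, 0, 0, 0.15, 0, 0, 17, 0, 0, 0, 0.15, 0, 0, 18, 0, 0, 0, 0.15, -0.8, -0.2, 17.2, 0, 0, 0.1, 0.15, 0, 0, 0, 0, 0, 0, 0.15, 0, 0, 0, 0, 0, 0, 0.15]
```

View pics/s1c.png

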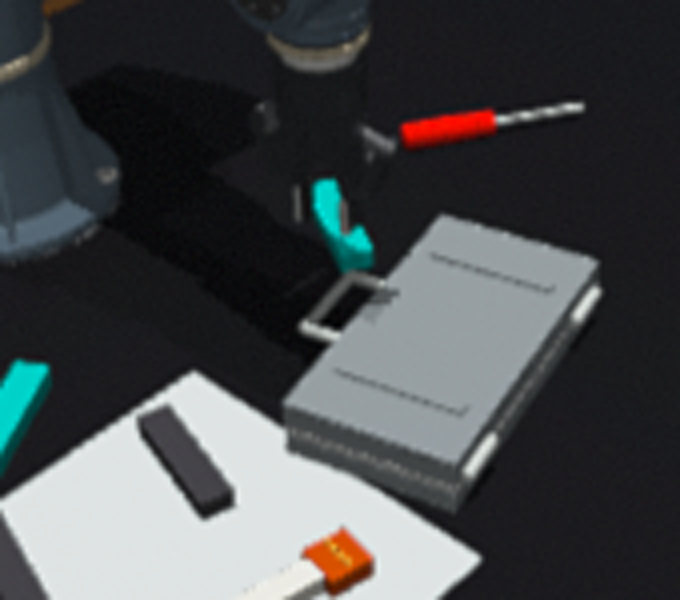

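The pull bar's ends are at about (306,192) and (319,178), which matches the prediction. The fingers are above it, so I'll lower and pinch.

servo_tool --moves '[0, 0, 17, 0, 0, 0, 0.15, 0, 0, 17, 0, 0, 0, 0.15, 0, 0, 18, 0, 0, 0, 0.15, 0, 0, 17, 0, 0, 0, 0.15, 0, 0, 18, 0, 0, 0, 0.15, -1, 0, 17, 0, 0, 0, 0.15, 0, 0, 0, 0, 0, 0, 0.5, 0, 0, 0, 0, 0, 0, 0.8]'

```text
clock: 3.15
position: [420.2, 53.7, 26.0]
tool_rot: [0.613, 0.79, -0.002, -0.003]
force: [-7.6, -3.6, 1.2]
width: 0.104
grip_force: 21.7
```

servo_tool --moves '[0, 0, 0, 0, 0, 0, 1, 0, 0, 0, 0, 0, 0, 1, 0, 0, 0, 0, 0, 0, 1, 0, 0, 0, 0, 0, 0, 1, 0, 0, 0, 0, 0, 0, 1, 0, 0, 0, 0, 0, 0, 1, 0, 0, 0, 0, 0, 0, 1, 0, 0, 0, 0, 0, 0, 1]'

```text
clock: 4.15
position: [420.2, 53.8, 26.0]
tool_rot: [0.613, 0.79, -0.002, -0.002]
force: [-10.4, -4.1, -0.7]
width: 0.103
grip_force: 29.2
```

```bash
cat >> h.py <<'E'
def arc(angles,grip,dz=0,y=-2,zoff=-18,hx=80):
    """tool poses that carry the pull along its arc, lid angle in rad per row"""
    w=[]
    for t in angles:
        r,h=200,10
        x=hx-r*np.cos(t)+h*np.sin(t); z=34+r*np.sin(t)+h*np.cos(t)
        w.append(((*case(x,y),z+zoff+dz),14.35,1,grip))
    return w
E
python3 - <<'E'
from h import *
s=env.get_state(); print(s["position"],s["force"],s["width"]*85,s["grip_force"])
plan(*arc(np.linspace(0,.85,17)[1:],1))
E
```

```text
[420.21248279  53.79091071  26.02923042] [-10.35572346  -4.05566993  -0.74238614] 8.775782201652833 29.157897233963013
now [420.2  53.8  26. ] yaw 14.4 w 8.8 t 4.15
[0.2, 3.4, -10.6, -0.4, -0.1, 0, 1, 0, 1.4, -10.5, 0, 0, 0, 1, 0, 1.9, -10.5, 0, 0, 0, 1, 0, 2.5, -10.3, 0, 0, 0, 1, 0, 3.1, -10.2, 0, 0, 0, 1, -0.1, 3.5, -10.1, 0, 0, 0, 1, 0, 4.1, -9.8, 0, 0, 0, 1, 0, 4.7, -9.5, 0, 0, 0, 1]
[0, 5.1, -9.4, 0, 0, 0, 1, 0, 5.6, -9, 0, 0, 0, 1, 0, 6.1, -8.7, 0, 0, 0, 1, 0, 6.5, -8.4, 0, 0, 0, 1, 0, 7, -8.1, 0, 0, 0, 1, 0, 7.4, -7.6, 0, 0, 0, 1, -0.1, 7.8, -7.3, 0, 0, 0, 1, 0, 8.1, -6.8, 0, 0, 0, 1]
```

The grip shows the pull about 3 mm nearer the robot than my fit. I'll shift the arc by that amount, starting from the commanded pose.

```bash
sed -i 's/s=env.get_state(); p=np.array(s\["position"\]); R=/s=env.get_state(); p=np.array(s["position"] if start is None else start); R=/' h.py; python3 - <<'E'
from h import *
plan(*arc(np.linspace(0,.9,17)[1:],1,hx=77),start=(*case(-120,-2),26))
E
```

```text
now [422.7  54.6  26. ] yaw 14.4 w 8.8 t 4.15
[0, -2.2, -11.2, -0.4, -0.1, 0, 1, 0, 1.5, -11.2, 0, 0, 0, 1, 0, 2.2, -11, 0, 0, 0, 1, 0, 2.7, -11, 0, 0, 0, 1, 0, 3.4, -10.7, 0, 0, 0, 1, 0, 4, -10.5, 0, 0, 0, 1, 0, 4.5, -10.3, 0, 0, 0, 1, -0.1, 5.2, -10.1, 0, 0, 0, 1]
[0, 5.6, -9.7, 0, 0, 0, 1, 0, 6.3, -9.4, 0, 0, 0, 1, 0, 6.7, -9, 0, 0, 0, 1, 0, 7.2, -8.6, 0, 0, 0, 1, 0, 7.7, -8.2, 0, 0, 0, 1, 0, 8.2, -7.8, 0, 0, 0, 1, 0, 8.6, -7.3, 0, 0, 0, 1, -0.1, 9, -6.8, 0, 0, 0, 1]
```

servo_tool --moves '[0, -2, -11, 0, 0, 0, 1, 0, 1.5, -11, 0, 0, 0, 1, 0, 2, -11, 0, 0, 0, 1, 0, 2.5, -11, 0, 0, 0, 1, 0, 3.5, -11, 0, 0, 0, 1, 0, 4, -10.5, 0, 0, 0, 1, 0, 4.5, -10.5, 0, 0, 0, 1, 0, 5, -10, 0, 0, 0, 1]' --squeeze 40

```text
clock: 5.15
position: [443.2, 59.7, 113.2]
tool_rot: [0.613, 0.79, 0.0, -0.0]
force: [-0.5, 5.9, -3.2]
width: 0.097
grip_force: 38.8
```

servo_tool --moves '[0, 5.5, -10, 0, 0, 0, 1, 0, 6.5, -9.5, 0, 0, 0, 1, 0, 6.5, -9, 0, 0, 0, 1, 0, 7, -8.5, 0, 0, 0, 1, 0, 7.5, -8, 0, 0, 0, 1, 0, 8, -8, 0, 0, 0, 1, 0, 8.5, -7.5, 0, 0, 0, 1, 0, 9, -7, 0, 0, 0, 1]'

```text
clock: 6.15
position: [499.3, 74.2, 181.1]
tool_rot: [0.613, 0.79, -0.0, -0.001]
force: [-6.9, 4.2, 5.2]
width: 0.098
grip_force: 40.1
```

```bash
python3 - <<'E'
from h import *
s=env.get_state(); print(s["force"],s["grip_force"])
d=s["position"][:2]-C0; print("case x",d@[np.cos(CY),np.sin(CY)],"y",d@[-np.sin(CY),np.cos(CY)], "expected .9:",77-200*np.cos(.9)+10*np.sin(.9), 16+200*np.sin(.9)+10*np.cos(.9))
e=arc([.9],1,hx=77)[0][0]
plan(*arc(np.linspace(.9,1.72,17)[1:],1,hx=77),start=e)
E
```

```text
[-6.85112292  4.21178026  5.19818874] 40.07774591445923
case x -40.940572923828114 y -2.041580764968985 expected .9: -39.48872455785805 178.88148160820333
now [500.7  74.6 178.9] yaw 14.4 w 8.3 t 6.15
[0, 8.5, -5.8, -0.1, -0.1, 0, 1, 0, 8.8, -5.3, 0, 0, 0, 1, 0, 9, -4.8, 0, 0, 0, 1, 0, 9.3, -4.4, 0, 0, 0, 1, 0, 9.5, -3.9, 0, 0, 0, 1, 0, 9.7, -3.4, 0, 0, 0, 1, 0, 9.8, -2.9, 0, 0, 0, 1, -0.1, 10, -2.4, 0, 0, 0, 1]
[0, 10.1, -1.9, 0, 0, 0, 1, 0, 10.1, -1.4, 0, 0, 0, 1, 0, 10.3, -0.8, 0, 0, 0, 1, 0, 10.2, -0.3, 0, 0, 0, 1, 0, 10.3, 0.2, 0, 0, 0, 1, 0, 10.2, 0.7, 0, 0, 0, 1, 0, 10.2, 1.3, 0, 0, 0, 1, 0, 10.1, 1.8, 0, 0, 0, 1]
```

servo_tool --moves '[0, 8, -6, 0, 0, 0, 1, 0, 8.5, -5.5, 0, 0, 0, 1, 0, 9, -5, 0, 0, 0, 1, 0, 9, -4.5, 0, 0, 0, 1, 0, 9.5, -4, 0, 0, 0, 1, 0, 9.5, -3.5, 0, 0, 0, 1, 0, 10, -3, 0, 0, 0, 1, 0, 10, -2.5, 0, 0, 0, 1]'

```text
clock: 7.15
position: [571.5, 92.6, 215.0]
tool_rot: [0.613, 0.79, 0.001, -0.0]
force: [-2.9, 4.0, 2.8]
width: 0.098
grip_force: 41.0
```

servo_tool --moves '[0, 10, -2, 0, 0, 0, 1, 0, 10, -1.5, 0, 0, 0, 1, 0, 10, -1, 0, 0, 0, 1, 0, 10, 0, 0, 0, 0, 1, 0, 10, 0, 0, 0, 0, 1, 0, 10, 0.5, 0, 0, 0, 1, 0, 10, 1.5, 0, 0, 0, 1, 0, 9, 1.5, 0, 0, 0, 1]'

```text
clock: 8.15
position: [648.5, 112.3, 215.7]
tool_rot: [0.613, 0.79, 0.001, 0.0]
force: [-1.9, 4.9, 2.7]
width: 0.095
grip_force: 41.9
```

```bash
python3 - <<'E'
from h import *
s=env.get_state(); print(s["force"],s["grip_force"],s["position"],s["joint_velocities"].round(3))
d=s["position"][:2]-C0; print("case x",d@[np.cos(CY),np.sin(CY)],"y",d@[-np.sin(CY),np.cos(CY)])
for t in (1.5,1.6,1.7,1.75): print(t,77-200*np.cos(t)+10*np.sin(t), 16+200*np.sin(t)+10*np.cos(t))
E
```

```text
[-1.91594853  4.86343964  2.65784354] 41.919025182724 [648.51424863 112.33645444 215.68905109] [ 0.016  0.143 -0.206  0.002  0.064  0.017]
case x 113.03477692343785 y -2.042319068681141
1.5 72.82750953249996 216.20636933748793
1.6 92.83564049067282 215.62272538528813
1.7 112.6855469636296 213.04451714753847
1.75 122.4890705986378 211.01472881829247
```

servo_tool --moves '[0, 4, 1, 0, 0, 0, 1, 0, 3, 0.5, 0, 0, 0, 1, 0, 0, 0, 0, 0, 0, 1, 0, 0, 0, 0, 0, 0, 0.6, 0, 0, 0, 0, 0, 0, 0.3, 0, 0, 0, 0, 0, 0, 0.15, 0, 0, 0, 0, 0, 0, 0.15, 0, 0, 0, 0, 0, 0, 0.15]'

```text
clock: 9.15
position: [654.7, 113.2, 213.1]
tool_rot: [0.613, 0.79, -0.0, 0.0]
force: [0.6, 0.1, -0.2]
width: 0.424
grip_force: 0.0
```

servo_tool --moves '[0, 0, -10, 0, 0, 0, 0.15, 0, 0, -20, 0, 0, 0, 0.15, 0, 0, -30, 0, 0, 0, 0.15, 0, 0, -30, 0, 0, 0, 0.15, 0, -30, -20, 0, 0, 0, 0.15, 0, -50, 0, 0, 0, 0, 0.15, 0, -50, 0, 0, 0, 0, 0.15, 0, -50, 0, 0, 0, 0, 0.15]'

```text
clock: 10.15
position: [478.8, 68.3, 323.8]
tool_rot: [0.613, 0.79, 0.0, 0.0]
force: [0.2, -0.0, 0.4]
width: 0.425
grip_force: 0.0
```

```bash
python3 - <<'E'
from h import *
grab("scene","s2");grab("top","t2"); a=cv2.imread("pics/s2.png"); b=cv2.imread("pics/t2.png")
cv2.imwrite("pics/m2.png",np.hstack([cv2.resize(a[90:320,180:420],(400,383)),cv2.resize(b[130:280,230:390],(400,383))]))
E
```

```text
(no output)
```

View pics/m2.png

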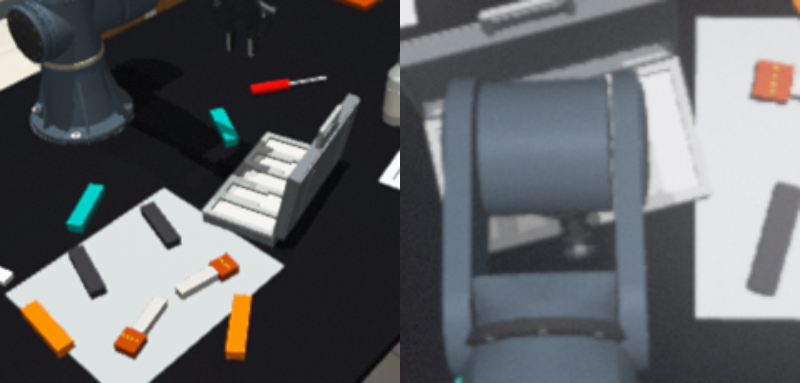

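The lid stands open on its own. Next I'll go above bar1 and use that view to measure the compartments.

```bash
python3 - <<'E'
from h import *
plan(((449,-149,130),73.6,8,-1))
E
```

```text
now [477.   68.  324.2] yaw 14.3 w 36.2 t 10.25
[-25, -10, 24, 0, 0, -7.4, -1, -24, -13, 24, 0, 0, -7.4, -1, -22, -16, 24, 0, 0, -7.4, -1, -20, -19, 24, 0, 0, -7.4, -1, -17, -22, 25, 0, 0, -7.4, -1, -14, -23, 24, 0, 0, -7.4, -1, -11, -25, 25, 0, 0, -7.4, -1, -7.7, -26.6, 24.2, 0, 0, -7.5, -1]
```

servo_tool --moves '[-25, -10, 24, 0, 0, -7.4, -1, -24, -13, 24, 0, 0, -7.4, -1, -22, -16, 24, 0, 0, -7.4, -1, -20, -19, 24, 0, 0, -7.4, -1, -17, -22, 25, 0, 0, -7.4, -1, -14, -23, 24, 0, 0, -7.4, -1, -11, -25, 25, 0, 0, -7.4, -1, -7.5, -26.5, 24, 0, 0, -7.5, -1]'

```text
clock: 11.25
position: [452.9, -149.4, 128.9]
tool_rot: [0.14, 0.99, -0.0, 0.001]
force: [0.9, -0.1, -0.5]
width: 0.999
grip_force: 0.0
```

```bash
python3 - <<'E'
from h import *
b=grab("top","t3"); a=grab("scene","s3")
C0=C0+np.array([np.cos(CY),np.sin(CY)])*-3
def draw(im,n):
    for y,w0 in((-116,40),(-58,0),(0,40),(58,0),(116,40)):
        pts=[(-67,-20),(67,-20),(67,20),(-67,20)] if w0 else [(-67,-16),(14,-16),(14,-25),(67,-25),(67,25),(14,25),(14,16),(-67,16)]
        P=[]
        for x,yy in pts:
            q=C0+np.array([x*np.cos(CY)-(y+yy)*np.sin(CY),x*np.sin(CY)+(y+yy)*np.cos(CY)]); P.append([*q,30])
        cv2.polylines(im,[(w2p(P,n)*4+2).round().astype(int)],True,(0,0,255),1)
B=cv2.resize(b,None,fx=4,fy=4,interpolation=cv2.INTER_CUBIC); draw(B,"top"); B=B[150*4:245*4,235*4:360*4]
A=cv2.resize(a,None,fx=4,fy=4,interpolation=cv2.INTER_CUBIC); draw(A,"scene"); A=A[145*4:245*4,300*4:365*4]
H=400; cv2.imwrite("pics/m3.png",np.hstack([cv2.resize(B,(500,380)),cv2.resize(A[:, :],(247,380))]))
# bar1 in scene
print(fit(BAR,(449,-149,np.radians(-16.4)),(a.max(2)<150)&(cv2.dilate(sil(BAR,(449,-149,np.radians(-16.4)),a.shape[:2],"scene"),np.ones((9,9)))>0),"scene"))
plan(((449,-149,130),73.6,1,-1))
E
```

```text
(array([ 443.6, -153.1]), -9.38, 0.455)
now [ 451.7 -149.8  127.6] yaw 73.7 w 85.1 t 11.35
[2.8, 0, -2.4, 0, -0.1, 0.1, -1]
```

View pics/m3.png

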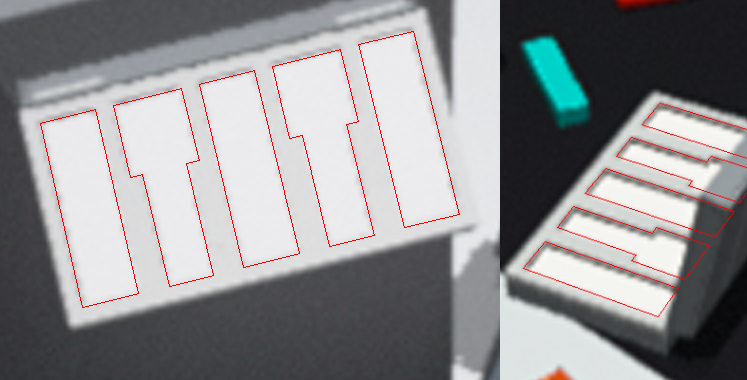

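The compartments match the overlay within about 1 mm, so I'm keeping the 3 mm shift. I'll cross-check the part poses in the first scene picture.

```bash
sed -i 's/^C0=np.array(.*; CY/C0=np.array([535.6,85.6]); CY/' h.py; python3 - <<'E'
from h import *
a=cv2.imread("pics/scene0.png"); g=a.max(2); hs=cv2.cvtColor(a,cv2.COLOR_BGR2HSV)[...,1]
def f(B,p,m,k=15):
    p=(p[0],p[1],np.radians(p[2])); r=cv2.dilate(sil(B,p,g.shape,"scene"),np.ones((k,k)))>0
    return fit(B,p,r&m,"scene")
print(f(BAR,(449,-149,-16.4),g<150,9),f(BAR,(438.6,-326.7,-17.6),g<150,9))
print(f(HEAD,(618.8,-187.2,80),hs>110),f(HEAD,(616.8,-338.8,-75.6),hs>110))
plan(((449,-149,40),73.6,5,-1),((449,-149,6),73.6,3,-1))
E
```

```text
(array([ 447.7, -149.6]), -16.3, 0.213) (array([ 432.5, -326.3]), -17.72, 0.245)
(array([ 611.1, -182.8]), 73.94, 0.389) (array([ 616.4, -337.8]), -81.23, 0.232)
now [ 451.7 -149.8  127.6] yaw 73.7 w 85.1 t 11.35
[1, 0, 18, 0, 0, 0, -1, 0, 0, 17, 0, 0, 0, -1, 1, 0, 18, 0, 0, 0, -1, 0, 0, 17, 0, -0.1, 0.1, -1, 0.6, 0, 17.6, 0, 0, 0, -1, 0, 0, 11, 0, 0, 0, -1, 0, 0, 12, 0, 0, 0, -1, 0, 0, 11, 0, 0, 0, -1]
```

servo_tool --moves '[0, 0, 18, 0, 0, 0, -1, 0, 0, 18, 0, 0, 0, -1, 0, 0, 18, 0, 0, 0, -1, 0, 0, 18, 0, 0, 0, -1, 0, 0, 18, 0, 0, 0, -1, 0, 0, 18, 0, 0, 0, -1, 0, 0, 0, 0, 0, 0, -1, 0, 0, 0, 0, 0, 0, -1]'

```text
clock: 12.35
position: [453.0, -148.2, 22.0]
tool_rot: [0.142, 0.99, -0.0, 0.001]
force: [-0.2, 0.4, -0.0]
width: 0.997
grip_force: 0.0
```

```bash
python3 - <<'E'
from h import *
plan(((449,-149,6),73.6,1,-1))
E
```

```text
now [ 453.  -148.2   22. ] yaw 73.6 w 84.8 t 12.35
[3.7, -1.9, 16, 0, 0.1, 0, -1]
```

servo_tool --moves '[2, -1, 8, 0, 0, 0, -1, 2, -1, 8, 0, 0, 0, -1, 0, 0, 0, 0, 0, 0, -1, 0, 0, 0, 0, 0, 0, 0, 0, 0, 0, 0, 0, 0, 1, 0, 0, 0, 0, 0, 0, 1, 0, 0, 0, 0, 0, 0, 1, 0, 0, 0, 0, 0, 0, 1]' --squeeze 45

```text
clock: 13.35
position: [448.0, -149.1, 5.4]
tool_rot: [0.142, 0.99, -0.0, 0.0]
force: [-0.6, 1.0, 6.2]
width: 0.362
grip_force: 45.5
```

servo_tool --moves '[0, 0, 0, 0, 0, 0, 1, 0, 0, 0, 0, 0, 0, 1, 0, 0, -15, 0, 0, 0, 1, 0, 0, -25, 0, 0, 0, 1, 0, 0, -25, 0, 0, 0, 1, 0, 0, -25, 0, 0, 0, 1, 0, 0, 0, 0, 0, 0, 1, 0, 0, 0, 0, 0, 0, 1]'

```text
clock: 14.35
position: [447.4, -148.8, 94.7]
tool_rot: [0.142, 0.99, 0.0, -0.0]
force: [-0.2, 0.3, -2.1]
width: 0.364
grip_force: 45.0
```

```bash
python3 - <<'E'
from h import *
s=env.get_state(); print(s["force"],s["grip_force"],s["width"]*85)
b=grab("top","t4"); a=grab("scene","s4")
cv2.imwrite("pics/m4.png",cv2.resize(a[170:320,190:360],None,fx=3.5,fy=3.5,interpolation=cv2.INTER_CUBIC))
q=case(0,-116); print(q)
plan(((*q,120),104.35,6,1),((*q,120),104.35,2,1))
E
```

```text
[-0.22137606  0.3238364  -2.14743845] 45.04707455635071 30.97168513190146
[564.34996714 -26.78077856]
now [ 447.3 -148.8   94.3] yaw 73.7 w 30.8 t 14.45
[-13, 25, -4, 0, 0, -5.1, 1, -15, 24, -4, 0, 0, -5.1, 1, -17, 22, -4, 0, 0, -5.1, 1, -19, 21, -5, 0, 0, -5.1, 1, -21, 19, -4, 0, 0, -5.1, 1, -22.8, 16.5, -4.8, 0.1, -0.1, -5.2, 1, 0, 0, 0, 0, 0, 0, 1, 0, 0, 0, 0, 0, 0, 1]
```

View pics/m4.png

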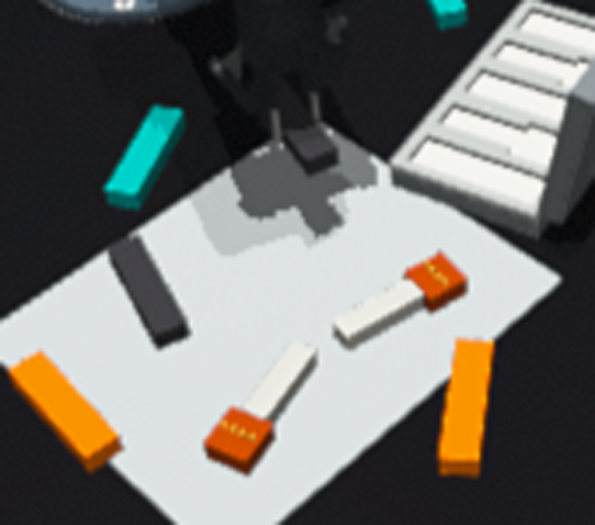

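Bar1 is held: opening 31 mm, weight about 2 N, and the other parts are where they were. Next is slot1.

servo_tool --moves '[-13, 25, -4, 0, 0, -5.1, 1, -15, 24, -4, 0, 0, -5.1, 1, -17, 22, -4, 0, 0, -5.1, 1, -19, 21, -5, 0, 0, -5.1, 1, -21, 19, -4, 0, 0, -5.1, 1, -23, 16.5, -5, 0, 0, -5.2, 1, 0, 0, 0, 0, 0, 0, 1, 0, 0, 0, 0, 0, 0, 1]'

```text
clock: 15.45
position: [564.1, -27.2, 120.2]
tool_rot: [-0.124, 0.992, 0.0, -0.001]
force: [0.3, 0.3, -1.8]
width: 0.362
grip_force: 45.1
```

```bash
python3 - <<'E'
from h import *
q=case(0,-116)
plan(((*q,42),104.35,5,1),((*q,42),104.35,3,1))
E
```

```text
now [564.1 -27.2 120.2] yaw 104.3 w 30.8 t 15.45
[0, 0, 16, 0, 0, 0, 1, 0, 0, 16, 0, 0, 0, 1, 0, 0, 15, 0, 0, 0, 1, 0, 0, 16, 0, -0.1, 0, 1, -0.4, 0.3, 15.2, 0, 0, -0.1, 1, 0, 0, 0, 0, 0, 0, 1, 0, 0, 0, 0, 0, 0, 1, 0, 0, 0, 0, 0, 0, 1]
```

servo_tool --moves '[0, 0, 20, 0, 0, 0, 1, 0, 0, 20, 0, 0, 0, 1, 0, 0, 20, 0, 0, 0, 1, 0, 0, 16, 0, 0, 0, 1, 0, 0, 4, 0, 0, 0, 1, 0, 0, 4, 0, 0, 0, 1, 0, 0, 4, 0, 0, 0, 1, 0, 0, 3, 0, 0, 0, 1]'

```text
clock: 16.45
position: [565.2, -26.9, 30.2]
tool_rot: [-0.125, 0.992, -0.0, 0.0]
force: [0.1, -0.6, -1.4]
width: 0.361
grip_force: 45.1
```

```bash
python3 - <<'E'
from h import *
s=env.get_state(); print(s["force"],s["grip_force"],s["position"])
E
```

```text
[ 0.08797932 -0.61548018 -1.40395069] 45.057209730148315 [565.15958087 -26.94584092  30.20240286]
```

The bar is below the rim with no contact force, so it is in the slot. I'll seat it, release and rise.

servo_tool --moves '[0, 0, 2, 0, 0, 0, 1, 0, 0, 1, 0, 0, 0, 1, 0, 0, 0, 0, 0, 0, 0.1, 0, 0, 0, 0, 0, 0, 0.1, 0, 0, 0, 0, 0, 0, 0.1, 0, 0, -8, 0, 0, 0, 0.1, 0, 0, -30, 0, 0, 0, 0.1, 0, 0, -40, 0, 0, 0, 0.1]'

```text
clock: 17.45
position: [564.6, -26.8, 105.7]
tool_rot: [-0.125, 0.992, 0.0, -0.001]
force: [0.4, 0.4, -0.8]
width: 0.452
grip_force: 0.0
```

```bash
python3 - <<'E'
from h import *
plan(((438.6,-326.5,100),72.4,8,-1),((438.6,-326.5,60),72.4,4,-1),((438.6,-326.5,60),72.4,4,-1))
E
```

```text
now [564.6 -26.8 105.7] yaw 104.4 w 38.4 t 17.45
[25, -32, 1, 0, 0, 4, -1, 22, -34, 1, 0, 0, 4, -1, 20, -36, 1, 0, 0, 4, -1, 17, -37, 1, 0, 0, 4, -1, 15, -38, 0, 0, 0, 4, -1, 12, -39, 1, 0, 0, 4, -1, 9, -39, 0, 0, 0, 4, -1, 6.4, -39.9, 0.8, 0, -0.1, 4, -1]
[0, 0, 10, 0, 0, 0, -1, 0, 0, 10, 0, 0, 0, -1, 0, 0, 10, 0, 0, 0, -1, 0, 0, 10, 0, 0, 0, -1, 0, 0, 0, 0, 0, 0, -1, 0, 0, 0, 0, 0, 0, -1, 0, 0, 0, 0, 0, 0, -1, 0, 0, 0, 0, 0, 0, -1]
```

servo_tool --moves '[25, -32, 1, 0, 0, 4, -1, 22, -34, 1, 0, 0, 4, -1, 20, -36, 1, 0, 0, 4, -1, 17, -37, 1, 0, 0, 4, -1, 15, -38, 0, 0, 0, 4, -1, 12, -39, 1, 0, 0, 4, -1, 9, -39, 0, 0, 0, 4, -1, 6.5, -40, 1, 0, 0, 4, -1]'

```text
clock: 18.45
position: [438.4, -328.0, 99.6]
tool_rot: [0.154, 0.988, -0.0, 0.0]
force: [0.3, -0.5, 0.1]
width: 0.998
grip_force: 0.0
```

servo_tool --moves '[0, 0, 10, 0, 0, 0, -1, 0, 0, 10, 0, 0, 0, -1, 0, 0, 10, 0, 0, 0, -1, 0, 0, 10, 0, 0, 0, -1, 0, 0, 10, 0, 0, 0, -1, 0, 0, 10, 0, 0, 0, -1, 0, 0, 0, 0, 0, 0, -1, 0, 0, 0, 0, 0, 0, -1]'

```text
clock: 19.45
position: [438.9, -326.8, 39.3]
tool_rot: [0.153, 0.988, -0.0, 0.0]
force: [0.7, 0.1, -0.3]
width: 0.996
grip_force: 0.0
```

```bash
python3 - <<'E'
from h import *
im=cv2.imread("pics/t4.png"); g=im.max(2); r=np.zeros_like(g,bool); r[192:255,428:465]=1
for t in (150,172): print(fit(BAR,(438,-326,np.radians(-17)),r&(g<t)))
b=grab("top","t5"); a=grab("scene","s5")
cv2.imwrite("pics/m5.png",np.hstack([cv2.resize(a[150:330,200:380],(400,400)),cv2.resize(b[140:250,240:350],(400,400))]))
plan(((438.6,-326.5,6),72.4,3,-1))
E
```

```text
(array([ 438.2, -326.2]), -17.37, 0.294)
(array([ 438.6, -326.6]), -17.51, 0.268)
now [ 439.  -326.9   39.5] yaw 72.4 w 85.1 t 19.55
[0, 0, 11, 0, 0, 0, -1, 0, 0, 11, 0, 0, 0, -1, 0.5, 0.2, 11.5, 0, 0, 0, -1]
```

View pics/m5.png

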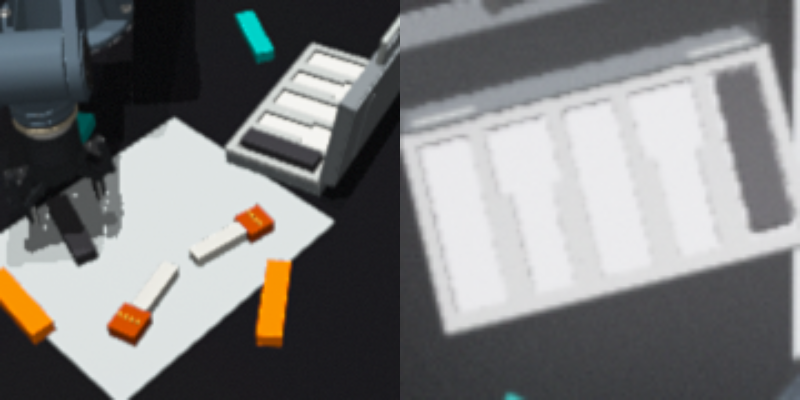

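Bar1 lies in slot1, the rightmost one. Bar2 is under the fingers where measured.

servo_tool --moves '[0.5, 0, 12, 0, 0, 0, -1, 0, 0, 12, 0, 0, 0, -1, 0, 0, 10, 0, 0, 0, -1, 0, 0, 0, 0, 0, 0, -1, 0, 0, 0, 0, 0, 0, 0, 0, 0, 0, 0, 0, 0, 1, 0, 0, 0, 0, 0, 0, 1, 0, 0, 0, 0, 0, 0, 1]'

```text
clock: 20.55
position: [438.6, -326.7, 5.6]
tool_rot: [0.153, 0.988, -0.0, 0.0]
force: [0.5, 0.8, 5.2]
width: 0.361
grip_force: 45.6
```

servo_tool --moves '[0, 0, 0, 0, 0, 0, 1, 0, 0, 0, 0, 0, 0, 1, 0, 0, -15, 0, 0, 0, 1, 0, 0, -25, 0, 0, 0, 1, 0, 0, -35, 0, 0, 0, 1, 0, 0, -35, 0, 0, 0, 1, 0, 0, 0, 0, 0, 0, 1, 0, 0, 0, 0, 0, 0, 1]'

```text
clock: 21.55
position: [437.9, -326.2, 114.7]
tool_rot: [0.153, 0.988, 0.0, -0.0]
force: [-0.6, 0.5, -2.9]
width: 0.36
grip_force: 45.1
```

```bash
python3 - <<'E'
from h import *
s=env.get_state(); print(s["force"],s["grip_force"],s["width"]*85)
q=case(0,0); print(q)
plan(((*q,110),104.35,13,1),((*q,60),104.35,3,1))
E
```

```text
[-0.5887848   0.46910749 -2.89774252] 45.08289098739624 30.59795076044578
[535.6  85.6]
now [ 437.9 -326.2  114.7] yaw 72.4 w 30.6 t 21.55
[2, 32, 0, 0, 0, -2.5, 1, 1, 33, 0, 0, 0, -2.5, 1, 0, 33, 0, 0, 0, -2.5, 1, -2, 32, 0, 0, 0, -2.4, 1, -3, 32, 1, 0, 0, -2.5, 1, -5, 32, 0, 0, 0, -2.4, 1, -6, 32, 1, 0, 0, -2.5, 1, -7, 32, 0, 0, 0, -2.4, 1]
[-9, 31, 1, 0, 0, -2.5, 1, -10, 31, 0, 0, 0, -2.4, 1, -11, 31, 1, 0, 0, -2.5, 1, -13, 30, 0, 0, 0, -2.4, 1, -13.5, 29.9, 0.8, 0, 0, -2.5, 1, 0, 0, 17, 0, 0, 0, 1, 0, 0, 17, 0, 0, 0, 1, 0, -0.1, 16, 0, 0, 0, 1]
```

servo_tool --moves '[2, 32, 0, 0, 0, -2.5, 1, 1, 33, 0, 0, 0, -2.5, 1, 0, 33, 0, 0, 0, -2.5, 1, -2, 32, 0, 0, 0, -2.4, 1, -3, 32, 1, 0, 0, -2.5, 1, -5, 32, 0, 0, 0, -2.4, 1, -6, 32, 1, 0, 0, -2.5, 1, -7, 32, 0, 0, 0, -2.4, 1]'

```text
clock: 22.55
position: [497.9, -72.4, 111.8]
tool_rot: [-0.019, 1.0, 0.0, -0.001]
force: [-0.0, 0.3, -1.9]
width: 0.366
grip_force: 45.1
```

servo_tool --moves '[-9, 31, 1, 0, 0, -2.5, 1, -10, 31, 0, 0, 0, -2.4, 1, -11, 31, 1, 0, 0, -2.5, 1, -13, 30, 0, 0, 0, -2.4, 1, -13.5, 30, 1, 0, 0, -2.5, 1, 0, 0, 17, 0, 0, 0, 1, 0, 0, 0, 0, 0, 0, 1, 0, 0, 0, 0, 0, 0, 1]'

```text
clock: 23.55
position: [535.7, 84.5, 92.7]
tool_rot: [-0.124, 0.992, -0.0, -0.001]
force: [0.3, -0.1, -1.9]
width: 0.361
grip_force: 45.1
```

```bash
python3 - <<'E'
from h import *
q=case(0,0)
plan(((*q,30),104.35,6,1),((*q,30),104.35,2,1))
E
```

```text
now [535.7  84.5  92.7] yaw 104.3 w 30.7 t 23.55
[0, 0, 10, 0, 0, 0, 1, 0, 0, 11, 0, 0, 0, 1, 0, 0, 10, 0, 0, 0, 1, 0, 0, 11, 0, 0, 0, 1, 0, 1, 10, 0, 0, 0, 1, -0.3, 0.1, 10.7, 0, -0.1, -0.1, 1, 0, 0, 0, 0, 0, 0, 1, 0, 0, 0, 0, 0, 0, 1]
```

servo_tool --moves '[0, 0.5, 15, 0, 0, 0, 1, 0, 0.5, 15, 0, 0, 0, 1, 0, 0, 15, 0, 0, 0, 1, 0, 0, 6, 0, 0, 0, 1, 0, 0, 4, 0, 0, 0, 1, 0, 0, 4, 0, 0, 0, 1, 0, 0, 3, 0, 0, 0, 1, 0, 0, 0, 0, 0, 0, 1]'

```text
clock: 24.55
position: [535.8, 86.3, 31.1]
tool_rot: [-0.125, 0.992, -0.0, -0.0]
force: [0.7, -0.6, -1.6]
width: 0.362
grip_force: 45.1
```

```bash
python3 - <<'E'
from h import *
s=env.get_state(); print(s["force"],s["position"])
t=cv2.imread("pics/t5.png"); a=t; g=a.max(2); hs=cv2.cvtColor(a,cv2.COLOR_BGR2HSV)[...,1]
im=cv2.GaussianBlur(t,(3,3),0)
cv2.imwrite("pics/p.png",cv2.resize(cv2.convertScaleAbs(t[140:190,360:480].astype(np.int16)-190,alpha=4),None,fx=6,fy=6,interpolation=cv2.INTER_CUBIC))
E
```

```text
[ 0.65220582 -0.58349279 -1.58540021] [535.77207149  86.3193419   31.05477464]
```

View pics/p.png

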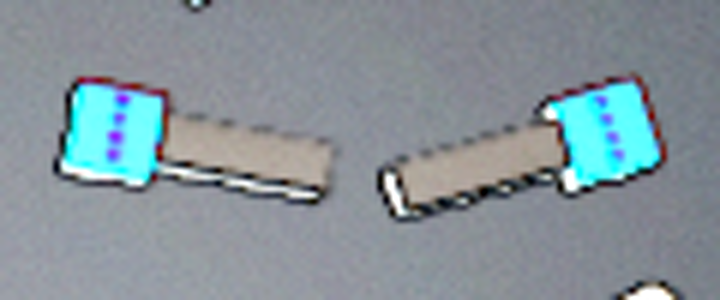

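The enhanced crop shows both paddles, heads outward at about (379,161) and (461,162), with the handles distinguishable by tint. I'll fit their top faces.

```bash
cat >> h.py <<'E'
TOPP=[box(-62,20,-12,12,22,22),box(20,62,-21,21,22,22)]
def padfit(im,p,n="top",k=13):
    p=(p[0],p[1],np.radians(p[2])); f=cv2.GaussianBlur(im,(3,3),0).astype(int)
    hs=cv2.cvtColor(im,cv2.COLOR_BGR2HSV)[...,1]
    m=((hs>110)&(im.max(2)>120))|((f[...,2]-f[...,0]>-2)&(f.min(2)>180))
    m=m&(cv2.dilate(sil(TOPP,p,m.shape,n),np.ones((k,k)))>0)
    m=cv2.morphologyEx(m.astype(np.uint8),cv2.MORPH_OPEN,np.ones((3,3)))
    return fit(TOPP,p,m,n)
E
python3 - <<'E'
from h import *
for f in ("top0","t5"):
    im=cv2.imread(f"pics/{f}.png"); 
    print(f,padfit(im,(618.8,-187.2,80)),padfit(im,(616.8,-338.8,-75.6)))
im=cv2.GaussianBlur(cv2.imread("pics/t5.png"),(3,3),0).astype(int); print((im[...,2]-im[...,0])[[164,150],398:412:4])
E
```

```text
top0 (array([ 619.2, -188. ]), 81.26, 0.138) (array([ 615.1, -338.4]), -74.08, 0.172)
t5 (array([ 619.1, -187.9]), 80.98, 0.127) (array([ 615.2, -337.9]), -74.61, 0.169)
[[ 4  5  5  4]
 [-3 -4 -3 -3]]
```

servo_tool --moves '[0, 0, 2, 0, 0, 0, 1, 0, 0, 2, 0, 0, 0, 1, 0, 0, 0, 0, 0, 0, 0.1, 0, 0, 0, 0, 0, 0, 0.1, 0, 0, 0, 0, 0, 0, 0.1, 0, 0, -8, 0, 0, 0, 0.1, 0, 0, -30, 0, 0, 0, 0.1, 0, 0, -50, 0, 0, 0, 0.1]'

```text
clock: 25.55
position: [535.0, 86.2, 115.3]
tool_rot: [-0.125, 0.992, 0.0, -0.001]
force: [0.9, -0.5, 0.4]
width: 0.452
grip_force: 0.0
```

```bash
python3 - <<'E'
from h import *
b=grab("top","t6"); 
plan(((619,-188,100),-9.5,13,-1),((619,-188,40),-9.5,3,-1))
E
```

```text
now [538.4  86.6 122.2] yaw 104.4 w 38.1 t 25.6
[-1, -22, 2, 0, 0, 8.8, -1, -4, -22, 2, 0, 0, 8.8, -1, -7, -21, 2, 0, 0, 8.8, -1, -10, -19, 2, 0, 0, 8.7, -1, -13, -18, 2, 0, 0, 8.8, -1, -16, -15, 2, 0.1, 0, 8.7, -1, -18, -13, 2, 0, 0, 8.8, -1, -20, -10, 1, 0.1, 0, 8.7, -1]
[-21, -7, 2, 0.1, 0, 8.8, -1, -22, -3, 1, 0, 0, 8.7, -1, -22, 0, 2, 0.1, 0.1, 8.8, -1, -21, 3, 1, 0, 0, 8.7, -1, -20.8, 6.9, 1.9, 0.1, 0.1, 8.8, -1, 0, 0, 20, 0, 0, 0, -1, 0, 0, 20, 0, 0, 0, -1, -0.1, 0, 20, 0, 0, 0, -1]
```

servo_tool --moves '[-1, -22, 2, 0, 0, 8.8, -1, -4, -22, 2, 0, 0, 8.8, -1, -7, -21, 2, 0, 0, 8.8, -1, -10, -19, 2, 0, 0, 8.7, -1, -13, -18, 2, 0, 0, 8.8, -1, -16, -15, 2, 0, 0, 8.7, -1, -18, -13, 2, 0, 0, 8.8, -1, -20, -10, 1, 0, 0, 8.7, -1]'

```text
clock: 26.6
position: [584.9, -84.2, 100.2]
tool_rot: [0.47, 0.883, 0.0, 0.0]
force: [0.1, 0.6, 0.2]
width: 0.996
grip_force: 0.0
```

servo_tool --moves '[-21, -7, 2, 0, 0, 8.8, -1, -22, -3, 1, 0, 0, 8.7, -1, -22, 0, 2, 0, 0, 8.8, -1, -21, 3, 1, 0, 0, 8.7, -1, -21, 7, 2, 0, 0, 8.8, -1, 0, 0, 20, 0, 0, 0, -1, 0, 0, 20, 0, 0, 0, -1, 0, 0, 0, 0, 0, 0, -1]'

```text
clock: 27.6
position: [615.0, -187.2, 49.6]
tool_rot: [0.763, 0.647, -0.001, -0.002]
force: [-0.3, -0.3, 0.3]
width: 1.001
grip_force: 0.0
```

```bash
python3 - <<'E'
from h import *
im=cv2.imread("pics/t6.png"); print(padfit(im,(619,-188,80.5)),padfit(im,(615,-338,-74.5)))
plan(((619,-188,6),-9.5,4,-1))
E
```

```text
(array([ 619. , -188.3]), 80.66, 0.131) (array([ 615.2, -339.2]), -73.95, 0.168)
now [ 615.  -187.2   49.6] yaw -9.4 w 85.1 t 27.6
[0, 1, 11, -0.1, 0, 0, -1, 0, 1, 11, 0, 0, 0, -1, 0, 1, 11, -0.1, 0, 0, -1, -0.2, 1.2, 10.6, 0, -0.1, 0.1, -1]
```

servo_tool --moves '[0, 1, 11, 0, 0, 0, -1, 0, 1, 11, 0, 0, 0, -1, 0, 1, 11, 0, 0, 0, -1, 0, 1, 10.5, 0, 0, 0, -1, 0, 0, 0, 0, 0, 0, 0, 0, 0, 0, 0, 0, 0, 1, 0, 0, 0, 0, 0, 0, 1, 0, 0, 0, 0, 0, 0, 1]'

```text
clock: 28.6
position: [620.7, -189.3, 9.2]
tool_rot: [0.763, 0.646, 0.0, 0.0]
force: [0.6, -0.8, 3.7]
width: 0.267
grip_force: 45.4
```

servo_tool --moves '[0, 0, 0, 0, 0, 0, 1, 0, 0, 0, 0, 0, 0, 1, 0, 0, -15, 0, 0, 0, 1, 0, 0, -25, 0, 0, 0, 1, 0, 0, -35, 0, 0, 0, 1, 0, 0, -35, 0, 0, 0, 1, 0, 0, 0, 0, 0, 0, 1, 0, 0, 0, 0, 0, 0, 1]'

```text
clock: 29.6
position: [619.9, -188.9, 118.1]
tool_rot: [0.763, 0.646, -0.0, -0.0]
force: [-0.8, 0.2, -1.4]
width: 0.269
grip_force: 44.7
```

```bash
python3 - <<'E'
from h import *
s=env.get_state(); print(s["force"],s["torque"],s["grip_force"],s["width"]*85)
q=case(0,-58); print(q)
plan(((*q,115),-75.65,10,1),((*q,60),-75.65,4,1),((*q,60),-75.65,2,1))
E
```

```text
[-0.7612464   0.21893646 -1.41615091] [-0.02124853  0.02031133  0.07212652] 44.73974883556366 22.851585625571335
[549.97498357  29.40961072]
now [ 619.9 -188.9  118.1] yaw -9.5 w 22.9 t 29.6
[20, -11, 0, 0, 0, 6.6, 1, 19, -13, 0, 0, 0, 6.6, 1, 18, -15, 0, 0, 0, 6.6, 1, 16, -17, 0, 0, 0, 6.6, 1, 14, -18, 1, 0, 0, 6.6, 1, 11, -20, 0, 0, 0, 6.6, 1, 9, -21, 1, 0, 0, 6.6, 1, 6, -22, 0, 0, 0, 6.6, 1]
[4, -22, 1, 0, 0, 6.7, 1, 1.7, -23, 0.3, 0, 0, 6.6, 1, 0, 0, 14, 0, 0, 0, 1, 0, 0, 14, 0, 0, 0, 1, 0, 0, 13, 0, 0, 0, 1, 0.1, 0.1, 14, 0, 0, 0, 1, 0, 0, 0, 0, 0, 0, 1, 0, 0, 0, 0, 0, 0, 1]
```

```bash
python3 - <<'E'
from h import *
q=case(-1,-58)
plan(((550,-130,118),-75.65,8,1),((*q,115),-75.65,4,1),((*q,80),-75.65,2,1),((*q,80),-75.65,2,1))
E
```

```text
now [ 619.9 -188.9  118.1] yaw -9.5 w 22.9 t 29.6
[6, -10, 0, 0, 0, 8.3, 1, 4, -11, 0, 0, 0, 8.3, 1, 3, -11, 0, 0, 0, 8.3, 1, 1, -11, 0, 0, 0, 8.2, 1, 0, -11, 0, 0, 0, 8.3, 1, -2, -11, 0, 0, 0, 8.2, 1, -4, -11, 0, 0, 0, 8.3, 1, -5.5, -10.4, 0.2, 0, 0, 8.2, 1]
[10, -39, 1, 0, 0, 0, 1, 10, -38, 1, 0, 0, 0, 1, 9, -39, 1, 0, 0, 0, 1, 9.5, -38.4, 0.1, 0, 0, 0, 1, 0, 0, 17, 0, 0, 0, 1, 0.1, 0, 18, 0, 0, 0, 1, 0, 0, 0, 0, 0, 0, 1, 0, 0, 0, 0, 0, 0, 1]
```

servo_tool --moves '[6, -10, 0, 0, 0, 8.3, 1, 4, -11, 0, 0, 0, 8.3, 1, 3, -11, 0, 0, 0, 8.3, 1, 1, -11, 0, 0, 0, 8.2, 1, 0, -11, 0, 0, 0, 8.3, 1, -2, -11, 0, 0, 0, 8.2, 1, -4, -11, 0, 0, 0, 8.3, 1, -5.5, -10.5, 0, 0, 0, 8.2, 1]'

```text
clock: 30.6
position: [549.3, -129.6, 117.3]
tool_rot: [0.992, 0.123, -0.001, -0.001]
force: [-0.1, 0.1, -0.7]
width: 0.264
grip_force: 44.7
```

servo_tool --moves '[10, -39, 1, 0, 0, 0, 1, 10, -38, 1, 0, 0, 0, 1, 9, -39, 1, 0, 0, 0, 1, 9.5, -38.5, 0, 0, 0, 0, 1, 0, 0, 17, 0, 0, 0, 1, 0, 0, 18, 0, 0, 0, 1, 0, 0, 0, 0, 0, 0, 1, 0, 0, 0, 0, 0, 0, 1]'

```text
clock: 31.6
position: [549.4, 28.4, 80.4]
tool_rot: [0.992, 0.124, -0.0, -0.0]
force: [0.5, 0.3, -0.7]
width: 0.264
grip_force: 44.7
```

```bash
python3 - <<'E'
from h import *
grab("scene","s7"); q=case(-1,-58)
plan(((*q,34),-75.65,5,1))
E
```

```text
now [549.7  28.5  80.8] yaw -75.7 w 22.7 t 31.65
[0, 0, 9, 0, 0, 0, 1, 0, 0, 9, 0, 0, 0, 1, 0, 0, 10, 0, 0, 0, 1, 0, 0, 9, 0, 0, 0, 1, -0.5, -0.8, 9.8, 0, 0, 0, 1]
```

servo_tool --moves '[0, -0.5, 12, 0, 0, 0, 1, 0, 0, 12, 0, 0, 0, 1, 0, 0, 10, 0, 0, 0, 1, 0, 0, 4, 0, 0, 0, 1, 0, 0, 4, 0, 0, 0, 1, 0, 0, 4, 0, 0, 0, 1, 0, 0, 1, 0, 0, 0, 1, 0, 0, 0, 0, 0, 0, 1]'

```text
clock: 32.65
position: [549.3, 29.6, 33.7]
tool_rot: [0.992, 0.125, 0.0, 0.0]
force: [0.6, 0.3, -1.4]
width: 0.268
grip_force: 44.7
```

servo_tool --moves '[0, 0, 2, 0, 0, 0, 1, 0, 0, 1.5, 0, 0, 0, 1, 0, 0, 0, 0, 0, 0, 0.3, 0, 0, 0, 0, 0, 0, 0.2, 0, 0, 0, 0, 0, 0, 0.2, 0, 0, -8, 0, 0, 0, 0.2, 0, 0, -30, 0, 0, 0, 0.2, 0, 0, -50, 0, 0, 0, 0.2]'

```text
clock: 33.65
position: [548.4, 29.7, 118.4]
tool_rot: [0.992, 0.125, -0.001, -0.0]
force: [0.3, 0.2, -0.1]
width: 0.399
grip_force: 0.0
```

```bash
python3 - <<'E'
from h import *
s=env.get_state();print(s["force"])
# paddle2 dir -74.3 -> tool yaw 15.7 ; place yaw 104.35
plan(((560,-130,115),-40,4,0.2),((615,-338.5,100),15.7,8,-1),((615,-338.5,60),15.7,2,-1),((615,-338.5,60),15.7,2,-1))
E
```

```text
[ 0.34617848  0.2009043  -0.13034503]
now [548.4  29.7 118.4] yaw -75.6 w 33.9 t 33.65
[-7, 39, 1, 0, 0, -8.9, 0.2, -13, 38, 1, 0, 0, -8.9, 0.2, -19, 35, 1, -0.1, 0.1, -8.9, 0.2, -24.2, 32.5, 0.4, 0, 0, -8.9, 0.2, -16, 22, 2, 0, 0, -7, -1, -18, 20, 2, 0, 0, -7, -1, -20, 18, 2, 0, 0, -7, -1, -22, 15, 2, 0, 0, -6.9, -1]
[-24, 12, 2, 0, 0, -7, -1, -25, 9, 2, 0, 0, -6.9, -1, -27, 6, 2, 0, 0, -7, -1, -26.7, 2.8, 1.1, 0, 0, -6.9, -1, 0, 0, 20, 0, 0, 0, -1, 0, 0, 20, 0, 0, 0, -1, 0, 0, 0, 0, 0, 0, -1, 0, 0, 0, 0, 0, 0, -1]
```

servo_tool --moves '[-7, 39, 1, 0, 0, -8.9, 0.2, -13, 38, 1, 0, 0, -8.9, 0.2, -19, 35, 1, 0, 0, -8.9, 0.2, -24, 32.5, 0, 0, 0, -8.9, 0.2, -16, 22, 2, 0, 0, -7, -1, -18, 20, 2, 0, 0, -7, -1, -20, 18, 2, 0, 0, -7, -1, -22, 15, 2, 0, 0, -7, -1]'

```text
clock: 34.65
position: [589.2, -234.8, 107.6]
tool_rot: [0.776, 0.631, 0.0, 0.0]
force: [-0.2, -0.7, 0.1]
width: 0.999
grip_force: 0.0
```

servo_tool --moves '[-24, 12, 2, 0, 0, -7, -1, -25, 9, 2, 0, 0, -7, -1, -27, 6, 2, 0, 0, -7, -1, -27, 3, 1, 0, 0, -7, -1, 0, 0, 20, 0, 0, 0, -1, 0, 0, 20, 0, 0, 0, -1, 0, 0, 0, 0, 0, 0, -1, 0, 0, 0, 0, 0, 0, -1]'

```text
clock: 35.65
position: [616.7, -338.0, 60.4]
tool_rot: [0.602, 0.798, 0.0, 0.0]
force: [0.5, 0.3, 0.0]
width: 1.004
grip_force: 0.0
```

```bash
python3 - <<'E'
from h import *
b=grab("top","t8"); a=grab("scene","s8")
cv2.imwrite("pics/m8.png",np.hstack([cv2.resize(a[150:330,200:380],(400,400)),cv2.resize(b[140:250,240:350],(400,400))]))
plan(((615.2,-338.7,6),15.7,4,-1))
E
```

```text
now [ 616.9 -338.4   60.9] yaw 16.0 w 85.0 t 35.75
[0, 0, 14, 0, 0, 0.1, -1, 0, -1, 14, 0, 0, 0.1, -1, 0, 0, 13, 0, 0, 0, -1, 0.3, -0.8, 13.9, 0, 0, 0.1, -1]
```

View pics/m8.png

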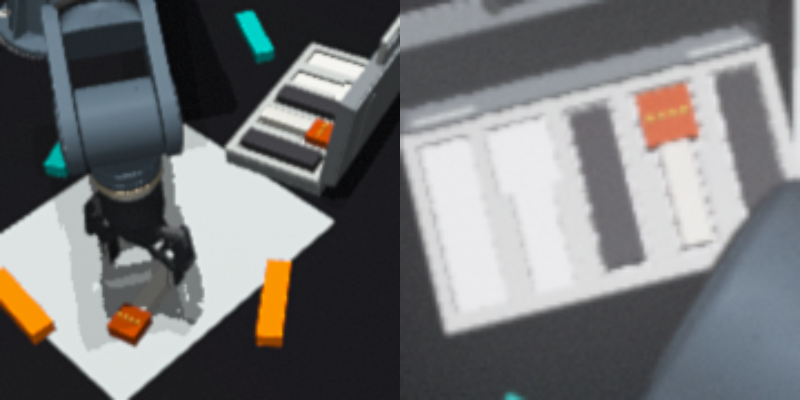

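Slots 1, 2 and 3 are filled, with the paddle's head at the hinge end. Paddle2 lies under the gripper.

servo_tool --moves '[0, -0.5, 14, 0, 0, 0, -1, 0, -0.5, 14, 0, 0, 0, -1, 0, 0, 14, 0, 0, 0, -1, 0, 0, 13, 0, 0, 0, -1, 0, 0, 0, 0, 0, 0, -1, 0, 0, 0, 0, 0, 0, 0, 0, 0, 0, 0, 0, 0, 1, 0, 0, 0, 0, 0, 0, 1]'

```text
clock: 36.75
position: [615.8, -338.9, 5.6]
tool_rot: [0.602, 0.798, 0.0, 0.0]
force: [-0.4, 1.4, 0.8]
width: 0.376
grip_force: 0.0
```

servo_tool --moves '[0, 0, 0, 0, 0, 0, 1, 0, 0, 0, 0, 0, 0, 1, 0, 0, 0, 0, 0, 0, 1, 0, 0, -15, 0, 0, 0, 1, 0, 0, -35, 0, 0, 0, 1, 0, 0, -60, 0, 0, 0, 1, 0, 0, 0, 0, 0, 0, 1, 0, 0, 0, 0, 0, 0, 1]'

```text
clock: 37.75
position: [615.1, -338.5, 114.7]
tool_rot: [0.602, 0.798, -0.0, -0.0]
force: [0.2, 0.1, -2.0]
width: 0.266
grip_force: 45.3
```

```bash
python3 - <<'E'
from h import *
s=env.get_state(); print(s["force"],s["grip_force"],s["width"]*85)
q=case(0,58); print(q)
plan(((520,-150,118),104.35,10,1),((*q,115),104.35,6,1))
E
```

```text
[ 0.16788574  0.07769104 -1.97469497] 45.27954697608948 22.568721910761905
[521.22501643 141.79038928]
now [ 615.1 -338.5  114.7] yaw 16.0 w 22.6 t 37.75
[21, -4, 0, 0, 0, -8.8, 1, 21, -1, 0, 0, 0, -8.8, 1, 21, 3, 0, 0, 0, -8.8, 1, 20, 6, 0, 0, 0, -8.9, 1, 19, 9, -1, 0, 0, -8.8, 1, 18, 11, 0, 0, 0, -8.9, 1, 16, 14, -1, 0, 0, -8.8, 1, 13, 16, 0, 0, 0, -8.9, 1]
[11, 19, -1, 0, 0, -8.8, 1, 7.4, 19.4, -0.1, 0, 0, -8.9, 1, -12, 47, 1, 0, 0, 0, 1, -12, 47, 0, 0, 0, 0, 1, -12, 47, 1, 0, 0, 0, 1, -13, 47, 0, 0, 0, 0, 1, -12, 47, 1, 0, 0, 0, 1, -12.5, 47.3, 0.2, 0, 0, 0, 1]
```

servo_tool --moves '[21, -4, 0, 0, 0, -8.8, 1, 21, -1, 0, 0, 0, -8.8, 1, 21, 3, 0, 0, 0, -8.8, 1, 20, 6, 0, 0, 0, -8.9, 1, 19, 9, -1, 0, 0, -8.8, 1, 18, 11, 0, 0, 0, -8.9, 1, 16, 14, -1, 0, 0, -8.8, 1, 13, 16, 0, 0, 0, -8.9, 1]'

```text
clock: 38.75
position: [538.2, -187.5, 115.5]
tool_rot: [0.027, 1.0, 0.001, -0.001]
force: [-0.1, -1.0, -1.1]
width: 0.264
grip_force: 45.2
```

servo_tool --moves '[11, 19, -1, 0, 0, -8.8, 1, 7.5, 19.5, 0, 0, 0, -8.9, 1, -12, 47, 1, 0, 0, 0, 1, -12, 47, 0, 0, 0, 0, 1, -12, 47, 1, 0, 0, 0, 1, -13, 47, 0, 0, 0, 0, 1, -12, 47, 1, 0, 0, 0, 1, -12.5, 47, 0, 0, 0, 0, 1]'

```text
clock: 39.75
position: [520.4, 142.6, 113.6]
tool_rot: [-0.125, 0.992, -0.0, -0.001]
force: [0.6, -0.4, -1.7]
width: 0.269
grip_force: 45.2
```

servo_tool --moves '[0, 0, 15, 0, 0, 0, 1, 0, 0, 20, 0, 0, 0, 1, 0, 0, 0, 0, 0, 0, 1, 0, 0, 0, 0, 0, 0, 1, 0, 0, 0, 0, 0, 0, 1, 0, 0, 0, 0, 0, 0, 1, 0, 0, 0, 0, 0, 0, 1, 0, 0, 0, 0, 0, 0, 1]'

```text
clock: 40.75
position: [521.7, 141.3, 80.2]
tool_rot: [-0.125, 0.992, 0.0, 0.0]
force: [0.4, -0.0, -1.8]
width: 0.27
grip_force: 45.2
```

```bash
python3 - <<'E'
from h import *
q=case(0,58); plan(((*q,31),104.35,5,1))
E
```

```text
now [521.7 141.3  80.2] yaw 104.4 w 22.9 t 40.75
[0, 0, 10, 0, 0, 0, 1, 0, 0, 10, 0, 0, 0, 1, 0, 0, 10, 0, 0, 0, 1, 0, 0, 10, 0, 0, 0, 1, 0.3, 0.6, 9.2, 0, 0, 0, 1]
```

servo_tool --moves '[0, 0.5, 15, 0, 0, 0, 1, 0, 0, 15, 0, 0, 0, 1, 0, 0, 6, 0, 0, 0, 1, 0, 0, 4, 0, 0, 0, 1, 0, 0, 4, 0, 0, 0, 1, 0, 0, 4, 0, 0, 0, 1, 0, 0, 1, 0, 0, 0, 1, 0, 0, 0, 0, 0, 0, 1]'

```text
clock: 41.75
position: [521.5, 141.7, 31.2]
tool_rot: [-0.125, 0.992, 0.0, 0.0]
force: [0.2, -0.0, -2.5]
width: 0.266
grip_force: 45.2
```

servo_tool --moves '[0, 0, 2, 0, 0, 0, 1, 0, 0, 2, 0, 0, 0, 1, 0, 0, 0, 0, 0, 0, 0.3, 0, 0, 0, 0, 0, 0, 0.2, 0, 0, 0, 0, 0, 0, 0.2, 0, 0, -8, 0, 0, 0, 0.2, 0, 0, -30, 0, 0, 0, 0.2, 0, 0, -50, 0, 0, 0, 0.2]'

```text
clock: 42.75
position: [520.7, 141.6, 115.2]
tool_rot: [-0.125, 0.992, -0.0, -0.001]
force: [0.5, -0.7, 0.3]
width: 0.396
grip_force: 0.0
```

servo_tool --moves '[30, 0, -40, 0, 0, 10, 0.2, 40, 0, -50, 0, 0, 10, 0.2, 40, 0, -50, 0, 0, 10, 0.2, 30, 0, -50, 0, 0, 10, 0.2, 0, 0, -20, 0, 0, 10, 0.2, 0, 0, 0, 0, 0, 10, 0.2, 0, 0, 0, 0, 0, 10, 0.2, 0, 0, 0, 0, 0, 10, 0.2]'

```text
clock: 43.75
position: [385.6, 143.2, 323.0]
tool_rot: [0.544, 0.839, 0.0, 0.0]
force: [-0.1, 0.9, -0.8]
width: 0.399
grip_force: 0.0
```

```bash
python3 - <<'E'
from h import *
b=grab("top","t9"); a=grab("scene","s9")
cv2.imwrite("pics/m9.png",np.hstack([cv2.resize(a[150:300,270:400],(375,433)),cv2.resize(b[140:250,235:350],(425,406)) if 0 else cv2.resize(b[140:250,235:350],(425,433))]))
s=env.get_state();print(s["joints"]); plan(((495,50,330),14.35,1,.15))
E
```

```text
[ 2.42354498e-01 -3.24544332e-03  1.84944729e+00  4.80217632e-05
  1.29509450e+00 -1.80787764e-01]
now [385.6 143.2 322.9] yaw 24.2 w 34.1 t 43.85
TOO FAST [-129.9   61.4   -7.1] [ 0.  -0.   9.9]
[-129.9, 61.4, -7.1, 0, 0, 9.9, 0.15]
```

View pics/m9.png

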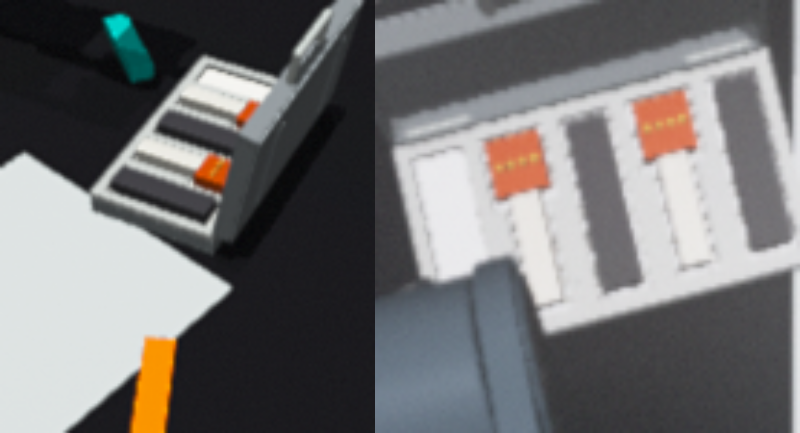

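All four parts are seated, heads to the hinge. The arm hid the lower-left of the bench at the start, so I'll look there for a fifth bar before closing.

```bash
python3 - <<'E'
from h import *
b=cv2.imread("pics/t8.png"); a=cv2.imread("pics/s8.png")
f=lambda x:(255*(x/255.)**.45).astype(np.uint8)
cv2.imwrite("pics/m10.png",np.vstack([cv2.resize(f(b)[230:400,:],(800,212)),cv2.resize(f(a),(608,380))[:, :].copy() if 0 else np.pad(cv2.resize(f(a),(608,380)),((0,0),(0,192),(0,0)))]))
# pull pose now: lid angle from arc 1.75
e=arc([1.75],.15,hx=77)[0][0]; print(e)
from h import arc
C=case(0,0)
plan(((*arc([1.75],1,hx=80)[0][0][:2],330),14.35,8,.15))
E
```

```text
(np.float64(654.7630780436332), np.float64(114.02064825589102), np.float64(211.01472881829247))
now [385.6 143.2 322.9] yaw 24.2 w 34.1 t 43.85
[-17, 30, -1, 0, 0, 1.2, 0.15, -17, 30, -1, 0, 0, 1.2, 0.15, -16, 30, -1, 0, 0, 1.2, 0.15, -15, 31, -1, 0, 0, 1.3, 0.15, -15, 31, -1, 0, 0, 1.2, 0.15, -14, 31, -1, 0, 0, 1.3, 0.15, -13, 31, -1, 0, 0, 1.2, 0.15, -12.6, 31.7, -0.1, 0, 0, 1.3, 0.15]
```

View pics/m10.png

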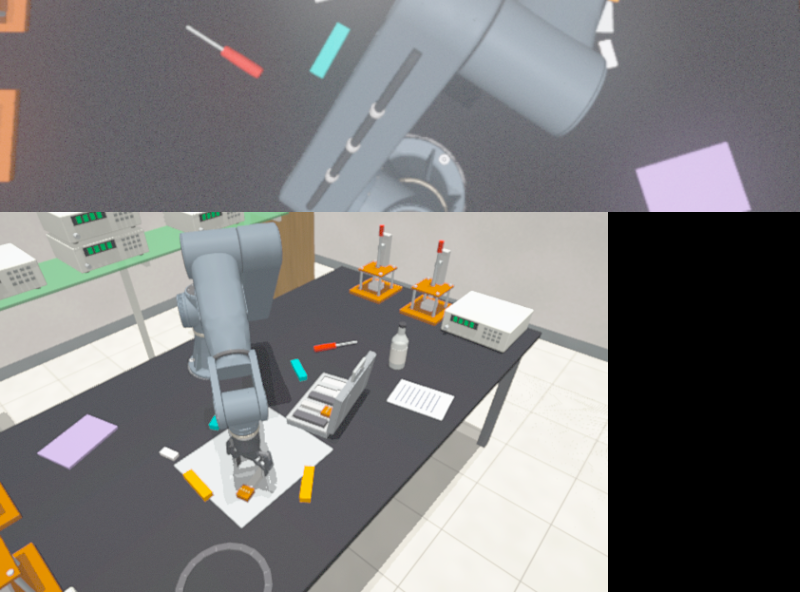

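There is no fifth bar, so all four parts present are stowed. Now the lid: go above the pull.

servo_tool --moves '[-17, 30, -1, 0, 0, 1.2, 0.15, -17, 30, -1, 0, 0, 1.2, 0.15, -16, 30, -1, 0, 0, 1.2, 0.15, -15, 31, -1, 0, 0, 1.3, 0.15, -15, 31, -1, 0, 0, 1.2, 0.15, -14, 31, -1, 0, 0, 1.3, 0.15, -13, 31, -1, 0, 0, 1.2, 0.15, -12.5, 31.5, 0, 0, 0, 1.3, 0.15]'

```text
clock: 44.85
position: [658.7, 115.3, 329.7]
tool_rot: [0.611, 0.792, 0.0, -0.0]
force: [0.4, -0.8, 0.6]
width: 0.425
grip_force: 0.0
```

servo_tool --moves '[0, 0, 20, 0, 0, 0, 0.15, 0, 0, 20, 0, 0, 0, 0.15, 0, 0, 20, 0, 0, 0, 0.15, 0, 0, 0, 0, 0, 0, 0.15, 0, 0, 0, 0, 0, 0, 0.15, 0, 0, 0, 0, 0, 0, 0.15, 0, 0, 0, 0, 0, 0, 0.15, 0, 0, 0, 0, 0, 0, 0.15]'

```text
clock: 45.85
position: [657.7, 115.4, 270.0]
tool_rot: [0.612, 0.791, 0.0, 0.0]
force: [0.1, 0.6, -0.1]
width: 0.426
grip_force: 0.0
```

```bash
python3 - <<'E'
from h import *
p=arc([1.75],.15)[0][0]; print(p)
plan((p,14.35,5,.15))
E
```

```text
(np.float64(657.6694774891112), np.float64(114.764181888839), np.float64(211.01472881829247))
now [657.7 115.4 270. ] yaw 14.5 w 36.2 t 45.85
[0, 0, 12, 0, 0, 0, 0.15, 0, 0, 12, 0, 0, 0, 0.15, 0, 0, 12, 0, 0, 0, 0.15, 0, 0, 11, 0, 0, 0.1, 0.15, -0.6, -0.2, 12, 0, 0, 0, 0.15]
```

servo_tool --moves '[0, 0, 12, 0, 0, 0, 0.15, 0, 0, 12, 0, 0, 0, 0.15, 0, 0, 12, 0, 0, 0, 0.15, 0, 0, 12, 0, 0, 0, 0.15, 0, 0, 11, 0, 0, 0, 0.15, 0, 0, 0, 0, 0, 0, 0.15, 0, 0, 0, 0, 0, 0, 0.5, 0, 0, 0, 0, 0, 0, 0.8]'

```text
clock: 46.85
position: [657.8, 115.4, 211.3]
tool_rot: [0.612, 0.791, 0.0, 0.0]
force: [-0.4, 0.4, 1.5]
width: 0.107
grip_force: 21.8
```

servo_tool --moves '[0, 0, 0, 0, 0, 0, 1, 0, 0, 0, 0, 0, 0, 1, 0, 0, 0, 0, 0, 0, 1, 0, 0, 0, 0, 0, 0, 1, 0, 0, 0, 0, 0, 0, 1, 0, 0, 0, 0, 0, 0, 1, 0, 0, 0, 0, 0, 0, 1, 0, 0, 0, 0, 0, 0, 1]' --squeeze 40

```text
clock: 47.85
position: [657.8, 115.4, 211.3]
tool_rot: [0.612, 0.79, 0.0, 0.0]
force: [-2.0, 0.5, 4.9]
width: 0.098
grip_force: 39.2
```

```bash
python3 - <<'E'
from h import *
s=env.get_state(); print(s["force"],s["grip_force"],s["width"]*85)
d=s["position"][:2]-C0; print("case x",d@[np.cos(CY),np.sin(CY)],s["position"])
p=arc([1.75],.15)[0][0]
plan(*arc(np.linspace(1.75,0.0,33)[1:],1),start=p)
E
```

```text
[-1.99082168  0.54551597  4.87611889] 39.24883425235748 8.299906967072273
case x 125.81145738679166 [657.84133921 115.3931535  211.32714518]
now [657.7 114.8 211. ] yaw 14.5 w 8.3 t 47.85
[0, -10.7, -2.2, 0, 0, 0.1, 1, 0, -10.9, -1.6, 0, 0, 0, 1, 0, -10.9, -1, 0, 0, 0, 1, 0, -10.9, -0.5, 0, 0, 0, 1, 0, -10.9, 0.2, 0, 0, 0, 1, 0, -11, 0.8, 0, 0, 0, 1, 0, -10.8, 1.4, 0, 0, 0, 1, 0, -10.8, 1.9, 0, 0, 0, 1]
[0, -10.7, 2.6, 0, 0, 0, 1, 0, -10.4, 3.1, 0, 0, 0, 1, 0, -10.4, 3.7, 0, 0, 0, 1, 0, -10, 4.3, 0, 0, 0, 1, 0.1, -9.9, 4.7, 0, 0, 0, 1, 0, -9.6, 5.4, 0, 0, 0, 1, 0, -9.2, 5.8, 0, 0, 0, 1, 0, -8.9, 6.4, 0, 0, 0, 1]
[0, -8.6, 6.8, 0, 0, 0, 1, 0, -8.2, 7.3, 0, 0, 0, 1, 0, -7.8, 7.7, 0, 0, 0, 1, 0, -7.3, 8.1, 0, 0, 0, 1, 0, -6.9, 8.5, 0, 0, 0, 1, 0, -6.4, 8.9, 0, 0, 0, 1, 0, -5.9, 9.2, 0, 0, 0, 1, 0, -5.4, 9.5, 0, 0, 0, 1]
[0, -4.9, 9.9, 0, 0, 0, 1, 0, -4.3, 10, 0, 0, 0, 1, 0, -3.8, 10.3, 0, 0, 0, 1, 0, -3.2, 10.5, 0, 0, 0, 1, 0, -2.6, 10.6, 0, 0, 0, 1, 0, -2, 10.8, 0, 0, 0, 1, 0, -1.5, 10.8, 0, 0, 0, 1, 0, -0.8, 10.9, 0, 0, 0, 1]
```

servo_tool --moves '[0, -10.5, -2, 0, 0, 0, 1, 0, -11, -1.5, 0, 0, 0, 1, 0, -11, -1, 0, 0, 0, 1, 0, -11, -0.5, 0, 0, 0, 1, 0, -11, 0, 0, 0, 0, 1, 0, -11, 1, 0, 0, 0, 1, 0, -11, 1.5, 0, 0, 0, 1, 0, -11, 2, 0, 0, 0, 1]'

```text
clock: 48.85
position: [572.2, 93.2, 211.0]
tool_rot: [0.613, 0.79, -0.0, -0.0]
force: [1.4, -2.8, 1.8]
width: 0.095
grip_force: 41.0
```

servo_tool --moves '[0, -10.5, 2.5, 0, 0, 0, 1, 0, -10.5, 3, 0, 0, 0, 1, 0, -10.5, 3.5, 0, 0, 0, 1, 0, -10, 4.5, 0, 0, 0, 1, 0, -10, 4.5, 0, 0, 0, 1, 0, -9.5, 5.5, 0, 0, 0, 1, 0, -9, 6, 0, 0, 0, 1, 0, -9, 6.5, 0, 0, 0, 1]'

```text
clock: 49.85
position: [495.6, 73.6, 174.6]
tool_rot: [0.612, 0.791, -0.0, -0.0]
force: [-1.9, -4.6, 4.3]
width: 0.097
grip_force: 40.8
```

servo_tool --moves '[0, -8, 7, 0, 0, 0, 1, 0, -8, 7, 0, 0, 0, 1, 0, -8, 8, 0, 0, 0, 1, 0, -7, 8, 0, 0, 0, 1, 0, -7, 8.5, 0, 0, 0, 1, 0, -6.5, 9, 0, 0, 0, 1, 0, 0, 0, 0, 0, 0, 1, 0, 0, 0, 0, 0, 0, 1]'

```text
clock: 50.85
position: [452.5, 62.7, 127.3]
tool_rot: [0.612, 0.791, -0.001, -0.001]
force: [-3.0, -5.2, 1.7]
width: 0.098
grip_force: 40.7
```

```bash
python3 - <<'E'
from h import *
s=env.get_state(); print(s["force"],s["grip_force"],s["width"]*85)
d=s["position"][:2]-C0; cx=d@[np.cos(CY),np.sin(CY)]; cz=s["position"][2]+18
# lid angle from measured pull position (hinge x=80,z=34)
t=np.arctan2(cz-34,80-cx)-np.arctan2(10,200); print("case x",cx,"z",cz,"r",np.hypot(cz-34,80-cx),"angle",t)
plan(*arc(np.linspace(t,0.0,17)[1:],1))
E
```

```text
[-3.02719986 -5.1982265   1.6821956 ] 40.65478563308716 8.290865294965965
case x -86.16225365557501 z 145.2549141447084 r 199.96887373100367 angle 0.540041766799977
now [452.5  62.7 127.3] yaw 14.5 w 8.3 t 50.85
[-0.4, -3.9, 5.5, -0.1, 0, 0.1, 1, 0, -3.5, 5.8, 0, 0, 0, 1, 0, -3.2, 5.9, 0, 0, 0, 1, 0, -3.1, 6.1, 0, 0, 0, 1, 0, -2.9, 6.1, 0, 0, 0, 1, 0, -2.6, 6.2, 0, 0, 0, 1, 0, -2.5, 6.3, 0, 0, 0, 1, 0, -2.2, 6.4, 0, 0, 0, 1]
[0, -2, 6.4, 0, 0, 0, 1, 0, -1.8, 6.5, 0, 0, 0, 1, 0, -1.6, 6.6, 0, 0, 0, 1, 0, -1.3, 6.6, 0, 0, 0, 1, 0, -1.2, 6.7, 0, 0, 0, 1, 0, -0.9, 6.7, 0, 0, 0, 1, 0, -0.7, 6.7, 0, 0, 0, 1, 0, -0.4, 6.8, 0, 0, 0, 1]
```

servo_tool --moves '[0, -3.5, 5.5, 0, 0, 0, 1, 0, -3.5, 6, 0, 0, 0, 1, 0, -3, 6, 0, 0, 0, 1, 0, -3, 6, 0, 0, 0, 1, 0, -3, 6, 0, 0, 0, 1, 0, -2.5, 6, 0, 0, 0, 1, 0, -2.5, 6.5, 0, 0, 0, 1, 0, -2, 6.5, 0, 0, 0, 1]'

```text
clock: 51.85
position: [430.0, 56.8, 78.6]
tool_rot: [0.612, 0.791, -0.001, -0.001]
force: [-5.5, -5.8, 2.2]
width: 0.093
grip_force: 41.6
```

servo_tool --moves '[0, -2, 6.5, 0, 0, 0, 1, 0, -2, 6.5, 0, 0, 0, 1, 0, -1.5, 6.5, 0, 0, 0, 1, 0, -1.5, 6.5, 0, 0, 0, 1, 0, -1, 5, 0, 0, 0, 1, 0, -1, 5, 0, 0, 0, 1, 0, 0, 0, 0, 0, 0, 1, 0, 0, 0, 0, 0, 0, 1]'

```text
clock: 52.85
position: [421.9, 54.7, 43.1]
tool_rot: [0.612, 0.79, -0.0, -0.0]
force: [-2.7, -5.7, 0.3]
width: 0.1
grip_force: 42.1
```

```bash
python3 - <<'E'
from h import *
s=env.get_state(); print(s["force"],s["position"])
d=s["position"][:2]-C0; cx=d@[np.cos(CY),np.sin(CY)]; cz=s["position"][2]+18
t=np.arctan2(cz-34,80-cx)-np.arctan2(10,200); print("case x",cx,"z",cz,"r",np.hypot(cz-34,80-cx),"angle",t)
plan(*arc(np.linspace(t,0.0,7)[1:],1))
E
```

```text
[-2.73981105 -5.69081462  0.32808073] [421.93053275  54.72852269  43.10829619]
case x -117.77428609116629 z 61.10829618757464 r 199.62346545700424 angle 0.08625961822372054
now [421.9  54.7  43.1] yaw 14.5 w 8.5 t 52.85
[-0.3, -1, 2.8, -0.1, 0, 0.1, 1, 0, -0.3, 2.8, 0, 0, 0, 1, 0, -0.3, 2.9, 0, 0, 0, 1, 0, -0.3, 2.9, 0, 0, 0, 1, 0, -0.2, 2.8, 0, 0, 0, 1, 0, -0.1, 2.9, 0, 0, 0, 1]
```

servo_tool --moves '[0, -1, 3, 0, 0, 0, 1, 0, -0.5, 3, 0, 0, 0, 1, 0, 0, 3, 0, 0, 0, 1, 0, 0, 3, 0, 0, 0, 1, 0, 0, 2, 0, 0, 0, 1, 0, 0, 2, 0, 0, 0, 1, 0, 0, 1, 0, 0, 0, 1, 0, 0, 1, 0, 0, 0, 1]'

```text
clock: 53.85
position: [420.2, 54.2, 24.9]
tool_rot: [0.612, 0.791, -0.001, -0.001]
force: [-4.7, -4.1, -0.4]
width: 0.095
grip_force: 42.7
```

servo_tool --moves '[0, 0, 1, 0, 0, 0, 1, 0, 0, 1, 0, 0, 0, 1, 0, 0, 0, 0, 0, 0, 1, 0, 0, 0, 0, 0, 0, 1, 0, 0, 0, 0, 0, 0, 1, 0, 0, 0, 0, 0, 0, 1, 0, 0, 0, 0, 0, 0, 1, 0, 0, 0, 0, 0, 0, 1]'

```text
clock: 54.85
position: [420.2, 54.2, 23.4]
tool_rot: [0.612, 0.791, -0.001, -0.001]
force: [-7.2, -5.1, 12.7]
width: 0.098
grip_force: 43.9
```

The upward 12.7 N shows the lid is down on its seat. I'll release and withdraw.

servo_tool --moves '[0, 0, -1, 0, 0, 0, 0.8, 0, 0, 0, 0, 0, 0, 0.5, 0, 0, 0, 0, 0, 0, 0.15, 0, 0, 0, 0, 0, 0, 0.15, 0, 0, 0, 0, 0, 0, 0.15, 0, 0, 0, 0, 0, 0, 0.15, 0, 0, -10, 0, 0, 0, 0.15, 0, 0, -20, 0, 0, 0, 0.15]'

```text
clock: 55.85
position: [420.6, 54.3, 54.7]
tool_rot: [0.612, 0.79, -0.0, -0.0]
force: [-0.6, 0.1, 0.9]
width: 0.42
grip_force: 0.0
```

servo_tool --moves '[0, 0, -40, 0, 0, 0, 0.15, 0, 0, -50, 0, 0, 0, 0.15, 0, 0, -50, 0, 0, 0, 0.15, 0, -20, -50, 0, 0, 0, 0.15, 0, -20, -40, 0, 0, 0, 0.15, 0, 0, 0, 0, 0, 0, 0.15, 0, 0, 0, 0, 0, 0, 0.15, 0, 0, 0, 0, 0, 0, 0.15]'

```text
clock: 56.85
position: [382.0, 44.4, 283.2]
tool_rot: [0.612, 0.791, -0.001, -0.001]
force: [0.0, 0.1, -0.2]
width: 0.426
grip_force: 0.0
```

```bash
python3 - <<'E'
from h import *
a=grab("scene","s11"); b=grab("top","t11")
cv2.imwrite("pics/m11.png",np.hstack([cv2.resize(a[90:310,160:430],(450,367)),cv2.resize(b[130:260,235:355],(339,367))]))
print(env.get_state()["force"])
E
```

```text
[-0.79050512 -0.24779574  0.45252838]
```

View pics/m11.png

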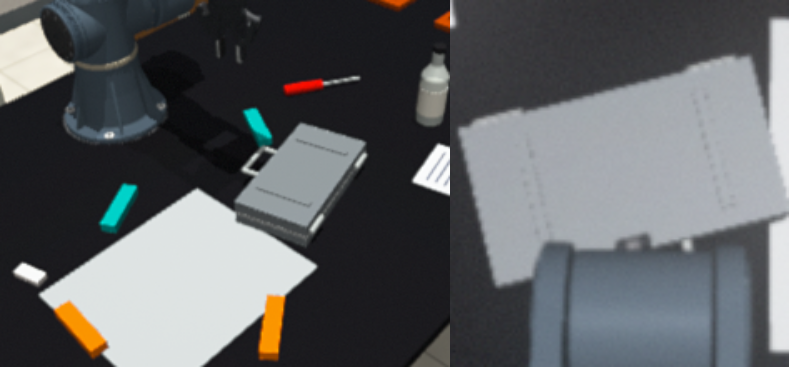

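The lid is fully shut, the mat is empty, the other things look undisturbed, and the gripper is clear of everything.

```bash
python3 -c "
from plant import env
print(env.finish_job())"
```

```text
the job is handed in; nothing more can be done
None
```

I handed the job in at about 57 s: both bars and both paddles present are in their compartments with paddle heads towards the hinge, the lid was lowered by hand until fully shut, and the other things were left where they were (I found no third bar).

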